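# Dry the washed ferrite rings on the twin hot plate

### The job

Get the washed ferrite rings drying on the twin hot plate: swing the handles of both pans inward so that each points straight back across the hot plate, clear of the other pan and of the table's front edge, with both pans sitting squarely on their own plates. Put every ring from the drip tray into the shallow skillet, then stir them with the wooden paddle, a couple of times all the way round with its tip down among the rings, and lay the paddle flat back in the drip tray. Do not tip either pan, and leave the other things on the table alone.

Things in the scene. Friction and masses are not known exactly. Their poses are not given: they have to be found in the camera images.
- hot_plate: Twin hot plate, fixed, white steel case 200 mm deep (its x), 350 mm wide (its y), top of the case at 43 mm, two dark round plates side by side whose tops are 50 mm above the table. Origin on the table under its middle; its x axis points straight back, away from the robot and its front dials (14 mm proud), y to its left.
- plate_left (a point): Centre of the left plate (140 mm across) on its top, 50 mm above the table; axes as the hot plate's. The skillet belongs here.
- plate_right (a point): Centre of the right plate (110 mm across) on its top, 50 mm above the table; axes as the hot plate's, 180 mm from the left one. The lidded wax pan belongs here.
- skillet: Shallow open steel skillet, loose, 0.75 kg: rim 174 mm across, 36 mm above its underside; floor 4 mm thick, flat to 68 mm radius. Origin: centre of its underside. Handle along its +x: level black bar 20 mm wide, 10 mm thick, 84 to 205 mm from the centre, its middle 33 mm above the underside. Slides and turns on its plate when the handle is moved (about 4 N friction).
- skillet_grip (a point): A point inside the skillet's handle, 150 mm from the pan's centre, 33 mm above its underside, in the middle of the bar; axes as the skillet's.
- wax_pan: Tall steel pan of dip wax, lid stays on, loose, 0.8 kg, 116 mm across, 82 mm high, 112 mm to the top of the lid knob. Origin: centre of its underside. Handle along its +x: level black bar 20 mm wide, 10 mm thick, 58 to 178 mm from the centre, its middle 66 mm above the underside, higher than the skillet's rim; at the start it hangs over the skillet. Friction as the skillet.
- wax_grip (a point): A point inside the wax pan's handle, 135 mm from the pan's centre, 66 mm above its underside, in the middle of the bar; axes as the wax pan's.
- tray: Shallow aluminium drip tray, fixed, 225 mm (its x) by 140 mm (its y), rim 10 mm above the table, floor 2.5 mm thick; rings along its right half, the paddle along its left half at the start. Origin: centre of its underside; its x axis points away from the robot.
- paddle: Flat wooden stirring paddle, 200 mm long, 50 g, lying along its x axis: handle 15 mm wide and 11 mm thick from x = -50 to +100 mm, blade 32 mm wide and 7 mm thick from x = -100 to -50 mm. Origin: middle of its length, on its underside; z up as it lies. At the start the blade is its end nearer the robot.
- paddle_tip (a point): Middle of the paddle's blade end, at x = -100 mm, 5 mm above its underside; axes as the paddle's.
- paddle_end (a point): Middle of the other end of the paddle, at x = +100 mm, 5.5 mm above its underside; axes as the paddle's.
- ring_0: Dark ferrite ring, 28 mm across, 14 mm high, 12 mm hole, 30 g, lying flat in the drip tray. Origin: centre of its underside. Three to five of the five are there; an absent one reads None from the start.
- ring_1: Dark ferrite ring, 28 mm across, 14 mm high, 12 mm hole, 30 g, lying flat in the drip tray. Origin: centre of its underside. Three to five of the five are there; an absent one reads None from the start.
- ring_2: Dark ferrite ring, 28 mm across, 14 mm high, 12 mm hole, 30 g, lying flat in the drip tray. Origin: centre of its underside. Three to five of the five are there; an absent one reads None from the start.
- ring_3: Dark ferrite ring, 28 mm across, 14 mm high, 12 mm hole, 30 g, lying flat in the drip tray. Origin: centre of its underside. Three to five of the five are there; an absent one reads None from the start.
- ring_4: Dark ferrite ring, 28 mm across, 14 mm high, 12 mm hole, 30 g, lying flat in the drip tray. Origin: centre of its underside. Three to five of the five are there; an absent one reads None from the start.
- reel: Reel of solder, 52 mm across, 36 mm high, a bystander behind the hot plate.
- cutters: Red-handled side cutters lying flat, 139 mm long, a bystander behind the hot plate.
- black_tape: Roll of black tape, 62 mm across, 19 mm high, a bystander behind the hot plate on the right.
- pc_mouse: Blue computer mouse, 106 x 62 mm, 39 mm high, a bystander left of the tray.

How it is judged:
On the way, in this order (a step that is already met when the one before it is completed fails the run):
1. all the rings that are there lie in the skillet (horizontal distance between each of ring_0, ring_1, ring_2, ring_3, ring_4 and skillet below 0.075 m and z of ring_0 in the frame of skillet between -0.005 and 0.03 m and z of ring_1 in the frame of skillet between -0.005 and 0.03 m and z of ring_2 in the frame of skillet between -0.005 and 0.03 m and z of ring_3 in the frame of skillet between -0.005 and 0.03 m and z of ring_4 in the frame of skillet between -0.005 and 0.03 m), for 0.2 s.
2. stirring: the paddle's tip is down among the rings on the handle side of the skillet (z of paddle_tip in the frame of skillet between -0.005 and 0.018 m and horizontal distance between paddle_tip and skillet below 0.08 m and x of paddle_tip in the frame of skillet above 0.023 m), for 0.02 s.
3. stirring: the paddle's tip is down among the rings round at one flank of the skillet (z of paddle_tip in the frame of skillet between -0.005 and 0.018 m and horizontal distance between paddle_tip and skillet below 0.08 m and x of paddle_tip in the frame of skillet between -0.019 and 0.019 m and (y of paddle_tip in the frame of skillet above 0.021 m or y of paddle_tip in the frame of skillet below -0.021 m)), for 0.02 s.
4. stirring: the paddle's tip is down among the rings opposite the handle in the skillet (z of paddle_tip in the frame of skillet between -0.005 and 0.018 m and horizontal distance between paddle_tip and skillet below 0.08 m and x of paddle_tip in the frame of skillet below -0.023 m), for 0.02 s.
5. stirring: the paddle's tip is down among the rings round at a flank of the skillet (all of step 3), for 0.02 s.
6. stirring: the paddle's tip is down among the rings on the handle side again in the skillet (all of step 2), for 0.02 s.
At the end, for the whole second after the job is handed in: Both pans upright on their own plates within 20 mm of centre, handles within 23 degrees of straight back; every ring present at rest in the skillet; the paddle at rest with both ends in the drip tray (within 10 mm of its outline, under 26 mm high) (all of step 1 and horizontal distance between skillet and plate_left below 0.02 m and z of skillet in the frame of plate_left below 0.006 m and angle between the x axis of each of skillet, wax_pan and the x axis of hot_plate, either way round below 0.4 rad and x of each of skillet_grip, wax_grip in the frame of hot_plate above 0.08 m and angle between each of skillet, wax_pan's own z axis and vertical below 0.06 rad and linear speed of each of skillet, wax_pan, ring_0, ring_1, ring_2, ring_3, ring_4, paddle below 0.02 m/s and horizontal distance between wax_pan and plate_right below 0.02 m and z of wax_pan in the frame of plate_right below 0.006 m and x of paddle_tip in the frame of tray between -0.125 and 0.125 m and y of paddle_tip in the frame of tray between -0.08 and 0.08 m and z of each of paddle_tip, paddle_end in the frame of tray below 0.026 m and x of paddle_end in the frame of tray between -0.125 and 0.125 m and y of paddle_end in the frame of tray between -0.08 and 0.08 m); the robot touches nothing.
It fails at once if a pan is tipped by more than about 17 degrees (angle between any of skillet, wax_pan's own z axis and vertical above 0.3 rad).
It fails at once if a bystander (solder reel, side cutters, black tape, mouse) is shifted by more than 30 mm (distance of any of reel, cutters, black_tape, pc_mouse from where it was at the start of the episode above 0.03 m).
Of ring_0, ring_1, ring_2, ring_3, ring_4 only 3 to 5 are there at a start; the rules pass over those that are not, and their reading is None.
At some moment in a run one of ring_0, ring_1, ring_2, ring_3, ring_4, wax_pan may be knocked a few centimetres aside while the robot is not near it.
It also fails if it takes over 210 s, if anything falls off the work surface, if the arm or the gripper's body presses on something with over 40 N, if the wrist force passes 120 N, or if a joint passes its speed limit or range.

### The arm

A 7-joint arm with a two-finger parallel gripper is mounted at the origin on a cart in front of the work surface, level with it; the furniture and walls round the work are solid. World frame = base frame: x ahead of the robot, y to its left, z up, the work surface at z = 0. Lengths are in m, angles in rad, forces in N, time in s.
With the tool pointing down it reaches from about 0.4 to 0.85 m from the base axis. Payload 4.5 kg.
Tool frame: the origin (TCP) lies midway between the tips of the shut fingers; the grasp point (between the pads) lies behind it (r.grip_point_offset is the z of the grasp point in the tool frame, in m); z points along the fingers, y is the line along which they close (so a half turn about z gives the same grasp; the last joint's range is limited). The gripper opens to 88 mm and grips with 3 to 60 N. Pads are 18 mm wide; open, the fingers measure 123 mm over their backs; the gripper's body (75 mm by 187 mm) begins 45 mm behind the grasp point.
Start: joints at [-1.082, 0.689, -0.195, 1.565, 0.157, 0.902, -0.215], TCP at [0.275, 0.562, 0.239] pointing down, gripper open.
Joint ranges: [-3.01, 3.01], [-0.46, 2.08], [-1.47, 1.51], [0.13, 2.56], [-1, 4.14], [0.04, 2.09], [-2.66, 2.66]. Speed limits (rad/s): [2.57, 2.57, 3.14, 3.14, 3.14, 3.14, 3.14].

### API

Orientations are given as a unit quaternion [x, y, z, w].
In Python, from plant import r, optics, workorder gives the robot as it stands.
- The arm moves only by the shell command python3 -m creep 'ROWS' [FORCE]. ROWS is JSON, a list of rows, each an object of numbers: "grip": the gripper command: -1 is shut, 1 is fully open, values between are in proportion; "tx", "ty", "tz": the shift along the tool's x, y, z in cm; "spin": the turn about the tool's z in degrees. In form: [{"grip": .., "tx": .., "ty": .., "tz": .., "spin": ..}, ...]. A call has 1 to 8 rows; each row shifts and turns the commanded pose from where the row before left it, along the tool's axes as they then stand; what a row does not reach is not made up. A row lasts 1/12 s, in which the tool goes at most 41.7 mm and 7.16 degrees, less where a joint would pass 70% of its speed; a pose out of reach is approached as far as the arm can. A call with a gripper value outside its range is refused whole. The fingers move at their own pace and stop on an object; FORCE is the grip in N (left out, the last holds). Time passes only in rows, so rows that do not move let the fingers close. It gives the time, the measured TCP pose, the force, the opening and the grip force at its end, in the units of the state.
- r.get_state(): the state, without advancing time (a new reading comes with each control period).
- optics.snapshot(name): name is "scene" or "side" or "wrist"; returns (picture, depth): 384x512x3 uint8, red, green, blue; 384x512 float32, m along the optical axis (not along the pixel's ray), 0 where there is no reading.
- optics.get_calibration(name): a dict with "fx", "fy", "cx", "cy" (pixels), "extrinsics" (4x4, takes a point from world to camera coordinates). Camera axes: x right, y down, z forward; pixel columns grow to the right and rows downward; lengths in m; the calibration is good to about 2 mm. A picture is of the moment at which its call begins: read the wrist's pose just before it. get_calibration takes no time and is no camera call; for the wrist camera it gives the pose at the moment of the call.
- workorder.finish_job(): hands the job in; it is judged then, once.
The state is a dict: "clock": time; "q": joint angles; "qd": joint speeds; "joint_torque": joint torques, N m; "tool_pos": TCP position; "eef_rot": TCP orientation; "contact_force": force on the tool from outside, world axes, zero at the start; "moment": the same for the moment, N m; "opening": opening from 0.0 (shut) to 1.0 (fully open); "finger_force": force on a finger pad.
Only numpy, scipy, OpenCV 4.12 (cv2) and the standard library are available. Lean on these libraries where they do the work, as an engineer would, in place of code of your own. Each camera call takes 0.05 s, during which the arm holds its last target. There are 200 camera calls.

## Working session

There is one attempt and no reset: what is moved stays moved. The work goes in short steps, Python scripts to look and compute and a shell command to move; the robot and the scene stay as the last step left them, time stands still between calls to the robot, and variables do not carry over. Pictures are saved under pics/ and viewed, at most 14 in all, crops included, and the job is handed in when it is done.

```bash
ls; mkdir -p pics; python3 - <<'E'
from plant import r,optics,workorder
import cv2,numpy as np
s=r.get_state();print(s['clock'],s['tool_pos'],s['eef_rot'],s['opening'],r.grip_point_offset)
for n in('scene','side'):
    p,d=optics.snapshot(n);c=optics.get_calibration(n)
    cv2.imwrite(f'pics/{n}0.png',p[:,:,::-1]);np.savez(f'{n}0.npz',p=p,d=d,E=c['extrinsics'],k=[c['fx'],c['fy'],c['cx'],c['cy']])
    print(n,np.linalg.inv(c['extrinsics'])[:3,3].round(3),c['fx'])
E
```

```text
pics
0.0 [0.27431224 0.56089112 0.23791786] [ 2.25394387e-01  9.74267188e-01 -8.91428732e-04 -1.44795551e-04] 0.9976556949177446 -0.0187
scene [ 0.036 -0.826  1.265] 456.01072882465377
side [0.432 0.903 0.743] 385.7165960058516
```

View pics/scene0.png

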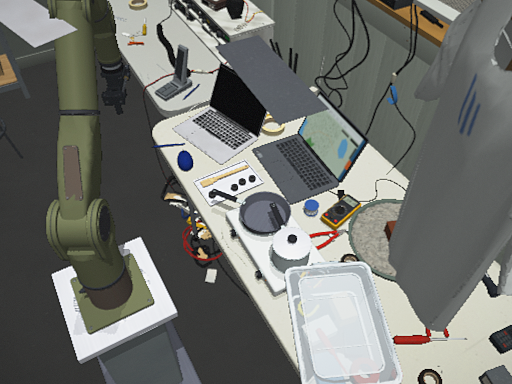

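View pics/side0.png

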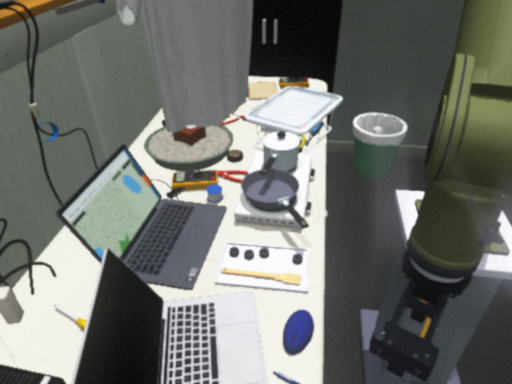

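Scene shows the four rings on the tray around (235–256,180), the paddle at (225,178), the skillet at (265,212) with its handle toward (212,193), and the wax pan at (290,247) with its handle over the skillet. Side shows the same layout, with the paddle blade at (295,278). Next I'll rectify both views by depth to a top-down map.

```bash
cat > h.py <<'E'
import numpy as np,cv2
from plant import r,optics,workorder
def grab(n):
    c=optics.get_calibration(n);p,d=optics.snapshot(n)
    return p,d,np.array(c['extrinsics']),np.array([c['fx'],c['fy'],c['cx'],c['cy']])
def load(n):
    z=np.load(n);return z['p'],z['d'],z['E'],z['k']
def cloud(d,E,k):
    v,u=np.indices(d.shape);P=np.stack([(u-k[2])/k[0]*d,(v-k[3])/k[1]*d,d],-1)
    W=(P-E[:3,3])@E[:3,:3];W[d<=0]=np.nan;return W
def ray(u,v,E,k,z):
    dr=E[:3,:3].T@np.array([(u-k[2])/k[0],(v-k[3])/k[1],1]);o=-E[:3,:3].T@E[:3,3]
    return (o+dr*(z-o[2])/dr[2])[:2]
def ortho(p,E,k,z,x0=.3,x1=.9,y0=-.45,y1=.45,s=.0015):
    # image rectified on plane z; up = +x, left = +y
    X=np.arange(x1,x0,-s);Y=np.arange(y1,y0,-s);Xg,Yg=np.meshgrid(X,Y,indexing='ij')
    C=np.stack([Xg,Yg,0*Xg+z],-1)@E[:3,:3].T+E[:3,3]
    return cv2.remap(p,(C[...,0]/C[...,2]*k[0]+k[2]).astype('f4'),(C[...,1]/C[...,2]*k[1]+k[3]).astype('f4'),cv2.INTER_LINEAR)
E
python3 - <<'E'
from h import *
for n in('scene','side'):
    p,d,E,k=load(n+'0.npz');W=cloud(d,E,k)
    t=W[(W[...,0]>.3)&(W[...,0]<.9)&(abs(W[...,1])<.5)];print(n,len(t),np.histogram(t[:,2],bins=np.arange(-.02,.15,.01))[0])
    o=ortho(p,E,k,.01)[:,:,::-1].copy()
    for x in np.arange(.3,.9,.1): cv2.putText(o,f'{x:.1f}',(0,int((.9-x)/.0015)),0,.35,(0,0,255));cv2.line(o,(0,int((.9-x)/.0015)),(8,int((.9-x)/.0015)),(0,0,255))
    for y in np.arange(-.4,.5,.1): cv2.putText(o,f'{y:.1f}',(int((.45-y)/.0015),12),0,.35,(0,0,255))
    cv2.imwrite(f'pics/o_{n}.png',o)
E
```

```text
scene 61294 [ 184 6746 4972 4624  899 1585 2651 2342  388  340  482  196  213  322
 4368 3388]
side 55150 [    1  4401 11550 14164  1397  2040  2179  2718   701   615   823   359
   493   531  1324  1888]
```

View pics/o_scene.png

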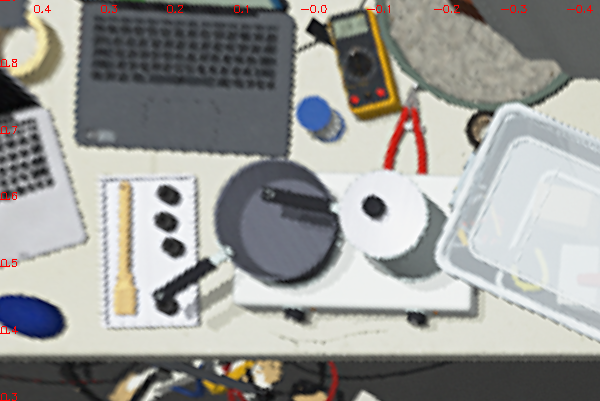

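View pics/o_side.png

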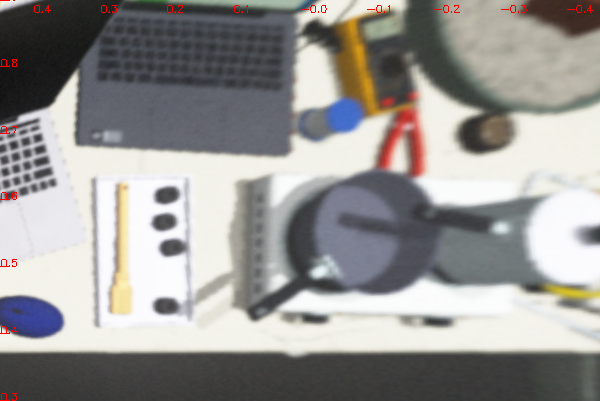

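Both orthos agree: four rings at columns ≈168, rows 195/222/247/306, and the paddle at column ≈123. The skillet handle points toward the robot and left, and the wax handle points left over the skillet. Next I'll get exact numbers from contours at the right heights.

```bash
python3 - <<'E'
from h import *
s=.0015
def xy(c,r): return (.9-r*s,.45-c*s)
for n in('scene','side'):
    p,d,E,k=load(n+'0.npz');W=cloud(d,E,k)
    o=ortho(p,E,k,.0165);g=o.max(2)
    m=((g<110)).astype('u1');m[:, :105]=0;m[:,195:]=0;m[:182]=0;m[322:]=0
    for c in cv2.findContours(m,0,2)[0]:
        if cv2.contourArea(c)>100:
            (a,b),sz,an=cv2.minAreaRect(c);print(n,'ring',np.round(xy(a,b),3),np.array(sz)*s)
    h=cv2.cvtColor(ortho(p,E,k,.012),cv2.COLOR_RGB2HSV);m=((h[...,1]>70)&(h[...,0]<30)&(h[...,2]>120)).astype('u1');m[:,:98]=0;m[:,150:]=0;m[:175]=0;m[325:]=0
    c=max(cv2.findContours(m,0,2)[0],key=cv2.contourArea);(a,b),sz,an=cv2.minAreaRect(c);print(n,'paddle',np.round(xy(a,b),3),np.array(sz)*s,an)
    o=ortho(p,E,k,.01);m=((o.min(2)>150)&(np.ptp(o.astype(int),axis=2)<14)).astype('u1')
    # height-band stats
    X,Y,Z=W[...,0],W[...,1],W[...,2];dark=p.max(2)<75
    for nm,q in(('skillet handle',dark&(abs(Z-.088)<.008)&(X<.52)&(X>.38)&(Y>.07)&(Y<.3)),('wax handle',dark&(abs(Z-.121)<.008)&(X>.5)&(X<.68)&(Y>-.12)&(Y<.15)),('lidtop',(Z>.150)&(Z<.17)&(X>.45)&(X<.65)&(Y>-.2)&(Y<0)),('rim',(abs(Z-.0855)<.003)&(X>.46)&(X<.72)&(Y>-.06)&(Y<.2))
       ,('waxtop',(abs(Z-.133)<.006)&(X>.45)&(X<.66)&(Y>-.19)&(Y<.0)),('bin',(Z>.05)&(Z<.3)&(X>.3)&(X<.75)&(Y<-.21)&(Y>-.5)),('case',(abs(Z-.043)<.003)&(X>.38)&(X<.7)&(Y<.17)&(Y>-.26))):
        t=W[q]
        if len(t)<5: print(n,nm,len(t));continue
        (a,b),sz,an=cv2.minAreaRect(t[:,:2].astype('f4'));print(n,nm,len(t),'c',round(a,3),round(b,3),np.round(sz,3),round(an,1),'z',np.percentile(t[:,2],[5,50,95]).round(3),'x',np.percentile(t[:,0],[1,99]).round(3),'y',np.percentile(t[:,1],[1,99]).round(3))
E
```

```text
scene ring [0.458 0.178] [0.04409867 0.07363645]
scene ring [0.527 0.184] [0.03288046 0.02439518]
scene ring [0.565 0.196] [0.03354102 0.02414953]
scene ring [0.605 0.192] [0.03395672 0.02289506]
scene paddle [0.527 0.261] [0.1965 0.03  ] 90.0
scene skillet handle 107 c 0.451 0.115 [0.024 0.095] 32.7 z [0.081 0.085 0.09 ] x [0.422 0.481] y [0.074 0.155]
scene wax handle 132 c 0.551 -0.068 [0.098 0.021] 78.4 z [0.114 0.119 0.123] x [0.534 0.567] y [-0.111 -0.022]
scene lidtop 46 c 0.525 -0.19 [0.027 0.018] 0.5 z [0.155 0.159 0.163] x [0.512 0.539] y [-0.2   -0.181]
scene rim 138 c 0.542 0.028 [0.17  0.167] 88.9 z [0.083 0.085 0.088] x [0.461 0.623] y [-0.057  0.111]
scene waxtop 284 c 0.524 -0.161 [0.056 0.116] 89.2 z [0.131 0.136 0.139] x [0.468 0.58 ] y [-0.189 -0.134]
scene bin 8492 c 0.549 -0.355 [0.403 0.29 ] 0.0 z [0.108 0.129 0.228] x [0.368 0.747] y [-0.498 -0.216]
scene case 1146 c 0.524 -0.089 [0.207 0.337] 1.4 z [0.04  0.042 0.045] x [0.427 0.621] y [-0.256  0.073]
side ring [0.442 0.208] [0.0195 0.0315]
side ring [0.529 0.198] [0.01970967 0.03235916]
side ring [0.566 0.211] [0.0195 0.0285]
side ring [0.606 0.206] [0.021  0.0285]
side paddle [0.528 0.272] [0.192 0.027] 90.0
side skillet handle 102 c 0.453 0.12 [0.016 0.093] 30.8 z [0.085 0.088 0.09 ] x [0.428 0.482] y [0.078 0.16 ]
side wax handle 85 c 0.55 -0.059 [0.087 0.017] 79.4 z [0.117 0.121 0.123] x [0.537 0.566] y [-0.101 -0.018]
side lidtop 44 c 0.525 -0.188 [0.021 0.028] 81.7 z [0.154 0.16  0.163] x [0.511 0.538] y [-0.199 -0.178]
side rim 197 c 0.542 0.031 [0.163 0.18 ] 0.2 z [0.083 0.086 0.088] x [0.46  0.623] y [-0.059  0.118]
side waxtop 228 c 0.525 -0.159 [0.06  0.117] 89.9 z [0.129 0.136 0.139] x [0.469 0.582] y [-0.189 -0.132]
side bin 3129 c 0.549 -0.355 [0.403 0.29 ] 0.0 z [0.054 0.131 0.266] x [0.366 0.749] y [-0.497 -0.219]
side case 1265 c 0.522 -0.089 [0.214 0.341] 0.1 z [0.041 0.043 0.045] x [0.427 0.627] y [-0.256  0.079]
```

```bash
python3 - <<'E'
from h import *
from scipy.optimize import least_squares
for n in('scene','side'):
    p,d,E,k=load(n+'0.npz');W=cloud(d,E,k);X,Y,Z=np.moveaxis(W,-1,0);dark=p.max(2)<75
    t=W[(abs(Z-.0845)<.004)&(X>.42)&(X<.72)&(Y>-.11)&(Y<.1)&(np.hypot(X-.54,Y+.01)>.07)&~dark]
    f=least_squares(lambda c:np.hypot(t[:,0]-c[0],t[:,1]-c[1])-c[2],[.54,-.006,.087],loss='soft_l1',f_scale=.003);print(n,'skillet',len(t),f.x.round(4))
    t=W[(abs(Z-.13)<.006)&(X>.44)&(X<.62)&(Y>-.26)&(Y<-.12)];(a,b),rr=cv2.minEnclosingCircle(t[:,:2].astype('f4'));print('wax lid',a,b,rr)
    t=W[(Z>.15)&(Z<.166)&(np.hypot(X-.525,Y+.19)<.03)];print('knob',t.mean(0).round(4))
    for nm,q in(('sk',(abs(Z-.087)<.007)&(X<.5)&(X>.37)&(Y>.05)&(Y<.3)),('wx',(abs(Z-.12)<.006)&(X>.5)&(X<.68)&(Y>-.125)&(Y<.15))):
        t=W[q][:,:2];vx,vy,x0,y0=cv2.fitLine(t.astype('f4'),cv2.DIST_HUBER,0,.01,.01).ravel();print(nm,'dir',np.degrees(np.arctan2(vy,vx)),x0,y0,'x',np.percentile(t[:,0],[1,99]),'y',np.percentile(t[:,1],[1,99]))
    t=W[(abs(Z-.043)<.002)&(X>.38)&(X<.7)&(Y<.17)&(Y>-.35)];print('case',np.percentile(t,[.5,99.5],axis=0)[:,:2].round(3))
    t=W[(abs(Z-.0165)<.003)&dark&(X>.4)&(X<.64)&(Y>.15)&(Y<.24)];lab=[.605,.566,.528,.442]
    for x in lab: q=t[abs(t[:,0]-x)<.018];print('ringtop',len(q),(q.min(0)/2+q.max(0)/2)[:2].round(3) if len(q) else 0)
    t=W[(abs(Z-.010)<.002)&(X>.38)&(X<.66)&(Y>.12)&(Y<.34)];print('tray rim',np.percentile(t,[1,99],axis=0)[:,:2].round(3))
    t=W[(Z>.1)&(Y<-.2)&(Y>-.5)&(X<.75)&(X>.3)&(np.hypot(X-.525,Y+.19)>.075)];print('bin edge y max by x',[(x,(t[abs(t[:,0]-x)<.01][:,1].max().round(3))) for x in(.45,.5,.55,.6,.65,.7) if (abs(t[:,0]-x)<.01).any()])
    t=W[(X>.62)&(X<.88)&(Y>-.2)&(Y<.3)&(Z<.3)];print('behind heights',[(x,y,t[(abs(t[:,0]-x)<.02)&(abs(t[:,1]-y)<.02)][:,2].max().round(3)) for x in(.66,.7,.75,.8) for y in(-.18,-.12,-.06,0,.06)])
E
```

```text
scene skillet 188 [ 0.5374 -0.0135  0.084 ]
wax lid 0.5269562005996704 -0.1922941952943802 0.06305355578660965
knob [ 0.5237 -0.1952  0.1588]
sk dir -54.000103 0.4572893 0.1048168 x [0.42187654 0.49669677] y [0.05244604 0.15616482]
wx dir 78.59467 0.54921883 -0.072412275 x [0.53408203 0.56619032] y [-0.12253782 -0.02085719]
case [[ 0.425 -0.265]
 [ 0.622  0.075]]
ringtop 15 [0.605 0.195]
ringtop 17 [0.565 0.199]
ringtop 13 [0.527 0.189]
ringtop 6 [0.435 0.19 ]
tray rim [[0.41  0.157]
 [0.636 0.339]]
bin edge y max by x [(0.45, np.float64(-0.2)), (0.5, np.float64(-0.269)), (0.55, np.float64(-0.285)), (0.6, np.float64(-0.308)), (0.65, np.float64(-0.336)), (0.7, np.float64(-0.475))]
behind heights [(0.66, -0.18, np.float64(0.018)), (0.66, -0.12, np.float64(0.017)), (0.66, -0.06, np.float64(0.007)), (0.66, 0, np.float64(0.014)), (0.66, 0.06, np.float64(0.02)), (0.7, -0.18, np.float64(0.017)), (0.7, -0.12, np.float64(0.013)), (0.7, -0.06, np.float64(0.039)), (0.7, 0, np.float64(0.036)), (0.7, 0.06, np.float64(0.02)), (0.75, -0.18, np.float64(0.057)), (0.75, -0.12, np.float64(0.042)), (0.7
[... 866 characters left out ...]
(-0.333)), (0.7, np.float64(-0.469))]
behind heights [(0.66, -0.18, np.float64(0.015)), (0.66, -0.12, np.float64(0.015)), (0.66, -0.06, np.float64(0.005)), (0.66, 0, np.float64(0.017)), (0.66, 0.06, np.float64(0.019)), (0.7, -0.18, np.float64(0.016)), (0.7, -0.12, np.float64(0.014)), (0.7, -0.06, np.float64(0.039)), (0.7, 0, np.float64(0.038)), (0.7, 0.06, np.float64(0.019)), (0.75, -0.18, np.float64(0.057)), (0.75, -0.12, np.float64(0.04)), (0.75, -0.06, np.float64(0.037)), (0.75, 0, np.float64(0.035)), (0.75, 0.06, np.float64(0.02)), (0.8, -0.18, np.float64(0.058)), (0.8, -0.12, np.float64(0.049)), (0.8, -0.06, np.float64(0.038)), (0.8, 0, np.float64(0.018)), (0.8, 0.06, np.float64(0.02))]
```

```bash
cat >> h.py <<'E'
from scipy.spatial.transform import Rotation as R
def go(x,y,z,yaw=None):
    """cm along the present tool axes and spin deg to reach world x,y,z with tool y at yaw deg"""
    s=r.get_state();M=R.from_quat(s['eef_rot']).as_matrix()
    t=M.T@(np.array([x,y,z])-s['tool_pos'])*100;ya=np.degrees(np.arctan2(M[1,1],M[0,1]))
    sp=0 if yaw is None else -((yaw-ya+180)%360-180)
    print('t',s['clock'].round(2) if hasattr(s['clock'],'round') else s['clock'],'pos',np.round(s['tool_pos'],4),'yaw',round(ya,1),'tx ty tz spin',t.round(2),round(sp,1),'q7',round(s['q'][6],2),'op',round(s['opening'],3))
E
A='{"tx":-2.6,"ty":-2.17}'
python3 -m creep '[{"tx":-2.6,"ty":-2.17},{"tx":-2.6,"ty":-2.17},{"tx":-2.6,"ty":-2.17},{"tx":-2.6,"ty":-2.17},{"tx":-2.6,"ty":-2.17},{"tx":-2.6,"ty":-2.17},{"tx":-2.6,"ty":-2.17},{"tx":-2.6,"ty":-2.17}]'
python3 -m creep '[{"tx":-2.6,"ty":-2.17},{"tx":-2.6,"ty":-2.17},{"tx":-2.6,"ty":-2.17},{"tx":-2.6,"ty":-2.17},{"tx":-2.6,"ty":-2.17},{"tx":-2.6,"ty":-2.17},{"tx":-2.6,"ty":-2.17},{"tx":-2.6,"ty":-2.17}]'
python3 -m creep '[{"tx":-2.6,"ty":-2.17},{"tx":-2.6,"ty":-2.17},{"tx":-2.6,"ty":-2.17},{"tx":-2.6,"ty":-2.17},{"spin":7},{"spin":7},{"spin":7},{"spin":7}]'
python3 -m creep '[{"spin":7},{"spin":7},{"spin":7},{"spin":7},{"spin":7},{"spin":6},{},{}]'
python3 -c "
from h import *
go(.5524,-.0588,.099,-11.7)"
```

```text
t 0.1 pos [0.2744 0.5609 0.238 ] yaw 63.9 tx ty tz spin [-52.2  -43.44  13.98] 75.6 q7 -0.22 op 1.0$[0]: bad value
$[0]: bad value
$[0]: bad value
$[0]: bad value
```

```bash

python3 -m creep '[{"grip":1,"tx":-2.6,"ty":-2.17,"tz":0,"spin":0},{"grip":1,"tx":-2.6,"ty":-2.17,"tz":0,"spin":0},{"grip":1,"tx":-2.6,"ty":-2.17,"tz":0,"spin":0},{"grip":1,"tx":-2.6,"ty":-2.17,"tz":0,"spin":0},{"grip":1,"tx":-2.6,"ty":-2.17,"tz":0,"spin":0},{"grip":1,"tx":-2.6,"ty":-2.17,"tz":0,"spin":0},{"grip":1,"tx":-2.6,"ty":-2.17,"tz":0,"spin":0},{"grip":1,"tx":-2.6,"ty":-2.17,"tz":0,"spin":0}]'
python3 -m creep '[{"grip":1,"tx":-2.6,"ty":-2.17,"tz":0,"spin":0},{"grip":1,"tx":-2.6,"ty":-2.17,"tz":0,"spin":0},{"grip":1,"tx":-2.6,"ty":-2.17,"tz":0,"spin":0},{"grip":1,"tx":-2.6,"ty":-2.17,"tz":0,"spin":0},{"grip":1,"tx":-2.6,"ty":-2.17,"tz":0,"spin":0},{"grip":1,"tx":-2.6,"ty":-2.17,"tz":0,"spin":0},{"grip":1,"tx":-2.6,"ty":-2.17,"tz":0,"spin":0},{"grip":1,"tx":-2.6,"ty":-2.17,"tz":0,"spin":0}]'
python3 -m creep '[{"grip":1,"tx":-2.6,"ty":-2.17,"tz":0,"spin":0},{"grip":1,"tx":-2.6,"ty":-2.17,"tz":0,"spin":0},{"grip":1,"tx":-2.6,"ty":-2.17,"tz":0,"spin":0},{"grip":1,"tx":-2.6,"ty":-2.17,"tz":0,"spin":0},{"grip":1,"tx":0,"ty":0,"tz":0,"spin":7},{"grip":1,"tx":0,"ty":0,"tz":0,"spin":7},{"grip":1,"tx":0,"ty":0,"tz":0,"spin":7},{"grip":1,"tx":0,"ty":0,"tz":0,"spin":7}]'
python3 -m creep '[{"grip":1,"tx":0,"ty":0,"tz":0,"spin":7},{"grip":1,"tx":0,"ty":0,"tz":0,"spin":7},{"grip":1,"tx":0,"ty":0,"tz":0,"spin":7},{"grip":1,"tx":0,"ty":0,"tz":0,"spin":7},{"grip":1,"tx":0,"ty":0,"tz":0,"spin":7},{"grip":1,"tx":0,"ty":0,"tz":0,"spin":7},{"grip":1,"tx":0,"ty":0,"tz":0,"spin":6},{"grip":1,"tx":0,"ty":0,"tz":0,"spin":0}]'
python3 -c "
from h import *
go(.5524,-.0588,.099,-11.7)"
```

```text
clock: 0.77
tool_pos: [0.3854, 0.3124, 0.2385]
eef_rot: [0.225, 0.974, -0.0, -0.0]
contact_force: [0.4, -0.1, -0.7]
opening: 1.0
finger_force: 0.0
clock: 1.43
tool_pos: [0.4959, 0.0651, 0.2385]
eef_rot: [0.225, 0.974, -0.0, -0.0]
contact_force: [0.4, 0.3, 0.1]
opening: 1.002
finger_force: 0.0
clock: 2.1
tool_pos: [0.5507, -0.0572, 0.2383]
eef_rot: [0.457, 0.889, -0.0, -0.0]
contact_force: [0.5, 0.2, -0.3]
opening: 1.001
finger_force: 0.0
clock: 2.77
tool_pos: [0.5508, -0.0566, 0.2384]
eef_rot: [0.778, 0.628, -0.0, -0.0]
contact_force: [-0.6, 0.4, -0.6]
opening: 1.001
finger_force: 0.0
t 2.7667 pos [ 0.5508 -0.0566  0.2384] yaw -12.2 tx ty tz spin [-0.18  0.22 13.94] -0.5 q7 -0.09 op 1.001
```

```bash

python3 -m creep '[{"grip":1,"tx":-0.1,"ty":0.1,"tz":3,"spin":-0.5},{"grip":1,"tx":-0.1,"ty":0.1,"tz":3,"spin":0},{"grip":1,"tx":0,"ty":0,"tz":3,"spin":0},{"grip":1,"tx":0,"ty":0,"tz":3,"spin":0},{"grip":1,"tx":0,"ty":0,"tz":1.9,"spin":0},{"grip":1,"tx":0,"ty":0,"tz":0,"spin":0},{"grip":-1,"tx":0,"ty":0,"tz":0,"spin":0},{"grip":-1,"tx":0,"ty":0,"tz":0,"spin":0}]' 15
python3 -m creep '[{"grip":-1,"tx":0,"ty":0,"tz":0,"spin":0},{"grip":-1,"tx":0,"ty":0,"tz":0,"spin":0},{"grip":-1,"tx":0,"ty":0,"tz":0,"spin":0},{"grip":-1,"tx":0,"ty":0,"tz":0,"spin":0},{"grip":-1,"tx":0,"ty":0,"tz":0,"spin":0}]' 15
python3 -c "
from h import *
go(.5524,-.0588,.099,-11.7)"
```

```text
clock: 3.43
tool_pos: [0.5534, -0.0593, 0.1007]
eef_rot: [0.774, 0.633, 0.001, 0.0]
contact_force: [0.2, 0.3, 0.4]
opening: 0.872
finger_force: 0.0
clock: 3.85
tool_pos: [0.5528, -0.0592, 0.1002]
eef_rot: [0.775, 0.632, 0.0, 0.0]
contact_force: [-0.3, 0.7, -0.4]
opening: 0.492
finger_force: 0.0
t 3.85 pos [ 0.5528 -0.0592  0.1002] yaw -11.5 tx ty tz spin [ 0.03 -0.05  0.12] 0.2 q7 -0.06 op 0.492
```

```bash

python3 -m creep '[{"grip":-1,"tx":0,"ty":0,"tz":0,"spin":0},{"grip":-1,"tx":0,"ty":0,"tz":0,"spin":0},{"grip":-1,"tx":0,"ty":0,"tz":0,"spin":0},{"grip":-1,"tx":0,"ty":0,"tz":0,"spin":0},{"grip":-1,"tx":0,"ty":0,"tz":0,"spin":0},{"grip":-1,"tx":0,"ty":0,"tz":0,"spin":0},{"grip":-1,"tx":0,"ty":0,"tz":0,"spin":0}]' 15
python3 -m creep '[{"grip":-1,"tx":-0.022,"ty":0.766,"tz":0,"spin":3.25},{"grip":-1,"tx":-0.022,"ty":0.766,"tz":0,"spin":3.25},{"grip":-1,"tx":-0.022,"ty":0.766,"tz":0,"spin":3.25},{"grip":-1,"tx":-0.022,"ty":0.766,"tz":0,"spin":3.25},{"grip":-1,"tx":-0.022,"ty":0.766,"tz":0,"spin":3.25},{"grip":-1,"tx":-0.022,"ty":0.766,"tz":0,"spin":3.25}]'
python3 -c "
from h import *
go(.66,-.185,.099,-90)"
```

```text
clock: 4.43
tool_pos: [0.5528, -0.0592, 0.0997]
eef_rot: [0.775, 0.632, 0.0, 0.0]
contact_force: [1.5, 0.2, -0.4]
opening: 0.227
finger_force: 15.0
clock: 4.93
tool_pos: [0.5949, -0.0751, 0.0997]
eef_rot: [0.871, 0.491, -0.0, -0.001]
contact_force: [-1.1, 0.7, 1.2]
opening: 0.226
finger_force: 15.0
t 4.9333 pos [ 0.5949 -0.0751  0.0997] yaw -31.2 tx ty tz spin [-6.03 11.26  0.05] 58.8 q7 -0.27 op 0.226
```

```bash

python3 -m creep '[{"grip":-1,"tx":-0.022,"ty":0.766,"tz":0,"spin":3.25},{"grip":-1,"tx":-0.022,"ty":0.766,"tz":0,"spin":3.25},{"grip":-1,"tx":-0.022,"ty":0.766,"tz":0,"spin":3.25},{"grip":-1,"tx":-0.022,"ty":0.766,"tz":0,"spin":3.25},{"grip":-1,"tx":-0.022,"ty":0.766,"tz":0,"spin":3.25},{"grip":-1,"tx":-0.022,"ty":0.766,"tz":0,"spin":3.25},{"grip":-1,"tx":-0.022,"ty":0.766,"tz":0,"spin":3.25},{"grip":-1,"tx":-0.022,"ty":0.766,"tz":0,"spin":3.25}]'
python3 -m creep '[{"grip":-1,"tx":-0.022,"ty":0.766,"tz":0,"spin":3.25},{"grip":-1,"tx":-0.022,"ty":0.766,"tz":0,"spin":3.25},{"grip":-1,"tx":-0.022,"ty":0.766,"tz":0,"spin":3.25},{"grip":-1,"tx":-0.022,"ty":0.766,"tz":0,"spin":3.25},{"grip":-1,"tx":-0.022,"ty":0.766,"tz":0,"spin":3.25},{"grip":-1,"tx":-0.022,"ty":0.766,"tz":0,"spin":3.25},{"grip":-1,"tx":-0.022,"ty":0.766,"tz":0,"spin":3.25},{"grip":-1,"tx":-0.022,"ty":0.766,"tz":0,"spin":3.25}]'
python3 -m creep '[{"grip":-1,"tx":-0.022,"ty":0.766,"tz":0,"spin":3.25},{"grip":-1,"tx":-0.022,"ty":0.766,"tz":0,"spin":3.25},{"grip":-1,"tx":0,"ty":0,"tz":0,"spin":0},{"grip":-1,"tx":0,"ty":0,"tz":0,"spin":0},{"grip":-1,"tx":0,"ty":0,"tz":0,"spin":0}]'
python3 -c "
from h import *
go(.6605,-.186,.099,-90)"
```

```text
clock: 5.6
tool_pos: [0.639, -0.1165, 0.0997]
eef_rot: [0.959, 0.283, 0.0, -0.001]
contact_force: [-0.1, 2.4, 2.5]
opening: 0.224
finger_force: 15.0
clock: 6.27
tool_pos: [0.6601, -0.174, 0.0998]
eef_rot: [0.998, 0.06, 0.0, -0.001]
contact_force: [0.6, 2.4, 1.2]
opening: 0.229
finger_force: 15.0
clock: 6.68
tool_pos: [0.661, -0.1903, 0.0998]
eef_rot: [1.0, 0.005, 0.0, 0.0]
contact_force: [2.8, -0.1, 0.3]
opening: 0.225
finger_force: 15.0
t 6.6833 pos [ 0.661  -0.1903  0.0998] yaw -89.5 tx ty tz spin [-0.04 -0.43  0.08] 0.5 q7 -0.91 op 0.225
```

```bash

python3 -m creep '[{"grip":-1,"tx":0,"ty":-0.25,"tz":0,"spin":0.5},{"grip":-1,"tx":0,"ty":-0.2,"tz":0,"spin":0},{"grip":-1,"tx":0,"ty":0,"tz":0,"spin":0},{"grip":-1,"tx":0,"ty":0,"tz":0,"spin":0},{"grip":1,"tx":0,"ty":0,"tz":0,"spin":0},{"grip":1,"tx":0,"ty":0,"tz":0,"spin":0},{"grip":1,"tx":0,"ty":0,"tz":0,"spin":0},{"grip":1,"tx":0,"ty":0,"tz":0,"spin":0}]'
python3 -m creep '[{"grip":1,"tx":0,"ty":0,"tz":-1,"spin":0},{"grip":1,"tx":0,"ty":0,"tz":-3,"spin":0},{"grip":1,"tx":0,"ty":0,"tz":-3,"spin":0},{"grip":1,"tx":0,"ty":0,"tz":-3,"spin":0},{"grip":1,"tx":-2.08,"ty":-2.97,"tz":0,"spin":0},{"grip":1,"tx":-2.08,"ty":-2.97,"tz":0,"spin":0},{"grip":1,"tx":-2.08,"ty":-2.97,"tz":0,"spin":0},{"grip":1,"tx":-2.08,"ty":-2.97,"tz":0,"spin":0}]'
python3 -m creep '[{"grip":1,"tx":-2.08,"ty":-2.97,"tz":0,"spin":0},{"grip":1,"tx":-2.08,"ty":-2.97,"tz":0,"spin":0},{"grip":1,"tx":-2.08,"ty":-2.97,"tz":0,"spin":0},{"grip":1,"tx":-2.08,"ty":-2.97,"tz":0,"spin":0},{"grip":1,"tx":-2.08,"ty":-2.97,"tz":0,"spin":0},{"grip":1,"tx":-2.08,"ty":-2.97,"tz":0,"spin":0},{"grip":1,"tx":0,"ty":0,"tz":0,"spin":-7},{"grip":1,"tx":0,"ty":0,"tz":0,"spin":-7}]'
python3 -m creep '[{"grip":1,"tx":0,"ty":0,"tz":0,"spin":-7},{"grip":1,"tx":0,"ty":0,"tz":0,"spin":-7},{"grip":1,"tx":0,"ty":0,"tz":0,"spin":-7},{"grip":1,"tx":0,"ty":0,"tz":0,"spin":-7},{"grip":1,"tx":0,"ty":0,"tz":0,"spin":-7},{"grip":1,"tx":0,"ty":0,"tz":0,"spin":-7},{"grip":1,"tx":0,"ty":0,"tz":0,"spin":-7},{"grip":1,"tx":0,"ty":0,"tz":0,"spin":-7}]'
python3 -m creep '[{"grip":1,"tx":0,"ty":0,"tz":0,"spin":-7},{"grip":1,"tx":0,"ty":0,"tz":0,"spin":-7},{"grip":1,"tx":0,"ty":0,"tz":0,"spin":-7},{"grip":1,"tx":0,"ty":0,"tz":0,"spin":-7},{"grip":1,"tx":0,"ty":0,"tz":0,"spin":-7},{"grip":1,"tx":0,"ty":0,"tz":0,"spin":-7},{"grip":1,"tx":0,"ty":0,"tz":0,"spin":-7},{"grip":1,"tx":0,"ty":0,"tz":0,"spin":0}]'
python3 - <<'E'
from h import *
# wax pan check + skillet handle check
for n in('scene','side'):
    p,d,E,k=grab(n);W=cloud(d,E,k);X,Y,Z=np.moveaxis(W,-1,0)
    t=W[(Z>.15)&(Z<.166)&(np.hypot(X-.525,Y+.19)<.03)];print('knob',t.mean(0).round(4))
    for nm,q in(('sk',(abs(Z-.087)<.007)&(X<.5)&(X>.37)&(Y>.05)&(Y<.3)),('wx',(abs(Z-.12)<.005)&(X>.6)&(X<.72)&(Y>-.24)&(Y<-.13))):
        t=W[q][:,:2];vx,vy,x0,y0=cv2.fitLine(t.astype('f4'),cv2.DIST_HUBER,0,.01,.01).ravel();print(nm,'dir',np.degrees(np.arctan2(vy,vx)),x0,y0)
go(.453,.112,.066,34.3)
E
```

```text
clock: 7.35
tool_pos: [0.66, -0.1854, 0.0994]
eef_rot: [1.0, -0.001, -0.001, -0.001]
contact_force: [-0.2, 0.0, -0.0]
opening: 0.505
finger_force: 0.0
clock: 8.02
tool_pos: [0.5765, -0.066, 0.2007]
eef_rot: [1.0, -0.001, 0.0, -0.0]
contact_force: [0.4, 0.6, -0.2]
opening: 0.998
finger_force: 0.0
clock: 8.68
tool_pos: [0.4513, 0.1142, 0.2002]
eef_rot: [0.992, 0.127, -0.0, -0.001]
contact_force: [0.2, -0.2, 0.7]
opening: 1.002
finger_force: 0.0
clock: 9.35
tool_pos: [0.4531, 0.111, 0.2005]
eef_rot: [0.818, 0.575, 0.0, 0.0]
contact_force: [-0.3, 0.1, -0.3]
opening: 1.002
finger_force: 0.0
clock: 10.02
tool_pos: [0.4531, 0.1107, 0.2004]
eef_rot: [0.507, 0.862, 0.0, 0.0]
contact_force: [-0.6, -0.7, 0.7]
opening: 1.0
finger_force: 0.0
knob [ 0.5221 -0.1925  0.1589]
sk dir -56.252323 0.45740968 0.105029166
wx dir 3.1876981 0.63451827 -0.18899003
knob [ 0.5224 -0.1854  0.1589]
sk dir -56.526604 0.45685154 0.11413201
wx dir 1.5183399 0.6494575 -0.18159978
t 10.1167 pos [0.4531 0.1109 0.2002] yaw 28.7 tx ty tz spin [ 0.1   0.04 13.42] -5.6 q7 0.09 op 1.0
```

```bash

python3 -m creep '[{"grip":1,"tx":0.1,"ty":0,"tz":3,"spin":-5.6},{"grip":1,"tx":0,"ty":0,"tz":3,"spin":0},{"grip":1,"tx":0,"ty":0,"tz":3,"spin":0},{"grip":1,"tx":0,"ty":0,"tz":3,"spin":0},{"grip":1,"tx":0,"ty":0,"tz":1.4,"spin":0},{"grip":-1,"tx":0,"ty":0,"tz":0,"spin":0},{"grip":-1,"tx":0,"ty":0,"tz":0,"spin":0},{"grip":-1,"tx":0,"ty":0,"tz":0,"spin":0}]' 15
python3 -m creep '[{"grip":-1,"tx":0,"ty":0,"tz":0,"spin":0},{"grip":-1,"tx":0,"ty":0,"tz":0,"spin":0},{"grip":-1,"tx":0,"ty":0,"tz":0,"spin":0},{"grip":-1,"tx":0,"ty":0,"tz":0,"spin":0},{"grip":-1,"tx":0,"ty":0,"tz":0,"spin":0},{"grip":-1,"tx":0,"ty":0,"tz":0,"spin":0},{"grip":-1,"tx":0,"ty":0,"tz":0,"spin":0},{"grip":-1,"tx":0,"ty":0,"tz":0,"spin":0}]' 15
python3 -m creep '[{"grip":-1,"tx":0,"ty":0,"tz":0,"spin":0},{"grip":-1,"tx":0,"ty":0,"tz":0,"spin":0},{"grip":-1,"tx":-0.027,"ty":0.903,"tz":0,"spin":3.45},{"grip":-1,"tx":-0.027,"ty":0.903,"tz":0,"spin":3.45},{"grip":-1,"tx":-0.027,"ty":0.903,"tz":0,"spin":3.45},{"grip":-1,"tx":-0.027,"ty":0.903,"tz":0,"spin":3.45}]' 15
python3 -c "
from h import *
go(.6755,-.005,.066,-90)"
```

```text
clock: 10.78
tool_pos: [0.4531, 0.1121, 0.0666]
eef_rot: [0.466, 0.885, 0.0, 0.001]
contact_force: [0.4, 0.9, -0.2]
opening: 0.801
finger_force: 0.0
clock: 11.45
tool_pos: [0.4531, 0.1126, 0.0658]
eef_rot: [0.465, 0.885, 0.001, 0.0]
contact_force: [1.5, 1.7, 0.6]
opening: 0.224
finger_force: 15.0
clock: 11.95
tool_pos: [0.4802, 0.1281, 0.0654]
eef_rot: [0.57, 0.822, -0.003, -0.003]
contact_force: [-5.9, 0.6, 4.9]
opening: 0.226
finger_force: 15.4
t 11.95 pos [0.4802 0.1281 0.0654] yaw 20.5 tx ty tz spin [-19.31  13.63  -0.2 ] 110.5 q7 -0.01 op 0.226
```

```bash

python3 -m creep '[{"grip":-1,"tx":-0.027,"ty":0.903,"tz":0,"spin":3.45},{"grip":-1,"tx":-0.027,"ty":0.903,"tz":0,"spin":3.45},{"grip":-1,"tx":-0.027,"ty":0.903,"tz":0,"spin":3.45},{"grip":-1,"tx":-0.027,"ty":0.903,"tz":0,"spin":3.45},{"grip":-1,"tx":-0.027,"ty":0.903,"tz":0,"spin":3.45},{"grip":-1,"tx":-0.027,"ty":0.903,"tz":0,"spin":3.45},{"grip":-1,"tx":-0.027,"ty":0.903,"tz":0,"spin":3.45},{"grip":-1,"tx":-0.027,"ty":0.903,"tz":0,"spin":3.45}]'
python3 -m creep '[{"grip":-1,"tx":-0.027,"ty":0.903,"tz":0,"spin":3.45},{"grip":-1,"tx":-0.027,"ty":0.903,"tz":0,"spin":3.45},{"grip":-1,"tx":-0.027,"ty":0.903,"tz":0,"spin":3.45},{"grip":-1,"tx":-0.027,"ty":0.903,"tz":0,"spin":3.45},{"grip":-1,"tx":-0.027,"ty":0.903,"tz":0,"spin":3.45},{"grip":-1,"tx":-0.027,"ty":0.903,"tz":0,"spin":3.45},{"grip":-1,"tx":-0.027,"ty":0.903,"tz":0,"spin":3.45},{"grip":-1,"tx":-0.027,"ty":0.903,"tz":0,"spin":3.45}]'
python3 -m creep '[{"grip":-1,"tx":-0.027,"ty":0.903,"tz":0,"spin":3.45},{"grip":-1,"tx":-0.027,"ty":0.903,"tz":0,"spin":3.45},{"grip":-1,"tx":-0.027,"ty":0.903,"tz":0,"spin":3.45},{"grip":-1,"tx":-0.027,"ty":0.903,"tz":0,"spin":3.45},{"grip":-1,"tx":-0.027,"ty":0.903,"tz":0,"spin":3.45},{"grip":-1,"tx":-0.027,"ty":0.903,"tz":0,"spin":3.45},{"grip":-1,"tx":-0.027,"ty":0.903,"tz":0,"spin":3.45},{"grip":-1,"tx":-0.027,"ty":0.903,"tz":0,"spin":3.45}]'
python3 -m creep '[{"grip":-1,"tx":-0.027,"ty":0.903,"tz":0,"spin":3.45},{"grip":-1,"tx":-0.027,"ty":0.903,"tz":0,"spin":3.45},{"grip":-1,"tx":-0.027,"ty":0.903,"tz":0,"spin":3.45},{"grip":-1,"tx":-0.027,"ty":0.903,"tz":0,"spin":3.45},{"grip":-1,"tx":-0.027,"ty":0.903,"tz":0,"spin":3.45},{"grip":-1,"tx":-0.027,"ty":0.903,"tz":0,"spin":3.45},{"grip":-1,"tx":-0.027,"ty":0.903,"tz":0,"spin":3.45},{"grip":-1,"tx":0,"ty":0,"tz":0,"spin":0}]'
python3 -c "
from h import *
go(.6755,-.005,.066,-90)"
```

```text
clock: 12.62
tool_pos: [0.5507, 0.1369, 0.065]
eef_rot: [0.75, 0.662, -0.004, -0.003]
contact_force: [-6.3, 0.4, 3.6]
opening: 0.252
finger_force: 17.3
clock: 13.28
tool_pos: [0.6169, 0.1127, 0.0644]
eef_rot: [0.886, 0.464, -0.005, -0.003]
contact_force: [-7.8, 2.0, 3.5]
opening: 0.271
finger_force: 18.2
clock: 13.95
tool_pos: [0.6657, 0.0619, 0.0644]
eef_rot: [0.971, 0.239, -0.004, -0.004]
contact_force: [-4.4, 4.8, 3.5]
opening: 0.269
finger_force: 18.4
clock: 14.62
tool_pos: [0.685, 0.0, 0.065]
eef_rot: [1.0, 0.03, -0.002, -0.003]
contact_force: [-1.3, 5.3, 3.8]
opening: 0.276
finger_force: 19.3
t 14.6167 pos [0.685 0.    0.065] yaw -86.5 tx ty tz spin [-0.98  0.44 -0.1 ] 3.5 q7 -1.09 op 0.276
```

```bash

python3 -m creep '[{"grip":-1,"tx":-0.3,"ty":0.2,"tz":0,"spin":3.4},{"grip":-1,"tx":-0.4,"ty":0.2,"tz":0,"spin":0},{"grip":-1,"tx":-0.3,"ty":0,"tz":0,"spin":0},{"grip":-1,"tx":0,"ty":0,"tz":0,"spin":0},{"grip":-1,"tx":0,"ty":0,"tz":0,"spin":0},{"grip":-1,"tx":0,"ty":0,"tz":0,"spin":0},{"grip":1,"tx":0,"ty":0,"tz":0,"spin":0},{"grip":1,"tx":0,"ty":0,"tz":0,"spin":0}]'
python3 -m creep '[{"grip":1,"tx":0,"ty":0,"tz":0,"spin":0},{"grip":1,"tx":0,"ty":0,"tz":0,"spin":0},{"grip":1,"tx":0,"ty":0,"tz":-1,"spin":0},{"grip":1,"tx":0,"ty":0,"tz":-3,"spin":0},{"grip":1,"tx":0,"ty":0,"tz":-3,"spin":0},{"grip":1,"tx":0,"ty":0,"tz":-3,"spin":0},{"grip":1,"tx":0,"ty":0,"tz":-3,"spin":0},{"grip":1,"tx":0,"ty":0,"tz":0,"spin":0}]'
cat >> h.py <<'E'
from scipy.optimize import least_squares
def pans():
    for n in('scene','side'):
        p,d,E,k=grab(n);W=cloud(d,E,k);X,Y,Z=np.moveaxis(W,-1,0);dark=p.max(2)<75
        t=W[(abs(Z-.0845)<.004)&(X>.42)&(X<.65)&(Y>-.12)&(Y<.12)&(np.hypot(X-.53,Y+.005)>.072)&(np.hypot(X-.53,Y+.005)<.1)&~dark]
        f=least_squares(lambda c:np.hypot(t[:,0]-c[0],t[:,1]-c[1])-c[2],[.53,-.006,.087],loss='soft_l1',f_scale=.003);print(n,'skillet',len(t),f.x.round(4))
        t=W[(Z>.15)&(Z<.166)&(np.hypot(X-.525,Y+.19)<.04)];print(' knob',t.mean(0).round(4) if len(t) else None)
        for nm,q in(('sk',(abs(Z-.087)<.006)&(X<.75)&(X>.63)&(Y>-.1)&(Y<.1)),('wx',(abs(Z-.12)<.005)&(X>.6)&(X<.72)&(Y>-.24)&(Y<-.13))):
            t=W[q&dark][:,:2]
            if len(t)>9: vx,vy,x0,y0=cv2.fitLine(t.astype('f4'),cv2.DIST_HUBER,0,.01,.01).ravel();print(' ',nm,'dir',np.degrees(np.arctan2(vy,vx)).round(1),x0.round(3),y0.round(3),'xmax',t[:,0].max())
        o=ortho(p,E,k,.0095);g=o.max(2);m=(g<110).astype('u1');m[:,:142]=0;m[:,195:]=0;m[:182]=0;m[322:]=0
        for c in cv2.findContours(m,0,2)[0]:
            if cv2.contourArea(c)>80:
                (a,b),sz,an=cv2.minAreaRect(c);print('  ring',round(.9-b*.0015,3),round(.45-a*.0015,3),(np.array(sz)*1.5).round(1))
E
python3 - <<'E'
from h import *
pans(); go(.605,.199,.12,-90)
E
```

```text
clock: 15.28
tool_pos: [0.6758, -0.0064, 0.0651]
eef_rot: [1.0, 0.004, -0.002, 0.0]
contact_force: [-0.1, -0.4, -0.8]
opening: 0.394
finger_force: 0.0
clock: 15.95
tool_pos: [0.6809, -0.0074, 0.2031]
eef_rot: [1.0, 0.003, 0.006, 0.001]
contact_force: [1.0, -0.5, -0.1]
opening: 0.991
finger_force: 0.0
scene skillet 53 [0.5299 0.0212 0.0846]
 knob [ 0.5222 -0.1925  0.1586]
  sk dir -15.2 0.673 -0.008 xmax 0.720835207137747
  wx dir 0.1 0.646 -0.189 xmax 0.7020092205720939
  ring 0.442 0.2 [32.7 23.6]
  ring 0.568 0.201 [38.9 26.8]
  ring 0.558 0.184 [105.   49.5]
  ring 0.608 0.197 [38.9 26.2]
side skillet 82 [0.5294 0.0238 0.0829]
 knob [ 0.5225 -0.1854  0.1587]
  sk dir -16.8 0.675 0.001 xmax 0.7237101513486233
  wx dir 2.6 0.658 -0.178 xmax 0.6943660555975788
  ring 0.442 0.202 [19.5 28.5]
  ring 0.53 0.191 [21.  34.5]
  ring 0.568 0.203 [24.1 34.2]
  ring 0.608 0.199 [25.5 34.5]
t 16.05 pos [ 0.678  -0.0062  0.1977] yaw -89.6 tx ty tz spin [ -7.18 -20.57   7.74] 0.4 q7 -1.18 op 0.999
```

```bash

cat >> h.py <<'E'
def skil(c0=(.53,.03),save=None):
    for n in('scene','side'):
        p,d,E,k=grab(n);W=cloud(d,E,k);X,Y,Z=np.moveaxis(W,-1,0);c=np.array([*c0,.087])
        if save: cv2.imwrite(f'pics/{save}_{n}.png',cv2.resize(p[100:320,150:350] if n=='scene' else p[120:330,180:350],None,fx=3,fy=3,interpolation=2)[:,:,::-1][:600,:800])
        for i in range(6):
            rr=np.hypot(X-c[0],Y-c[1]);t=W[(abs(Z-.0845)<.004)&(rr>.074)&(rr<.094+.02*(i<3))&~((X>.6)&(abs(Y-c[1]+.02)<.035))]
            f=least_squares(lambda q:np.hypot(t[:,0]-q[0],t[:,1]-q[1])-.085,c[:2],loss='soft_l1',f_scale=.002);c[:2]=f.x
        print(n,len(t),'skillet',c[:2].round(4),'rms',np.sqrt(np.mean(f.fun**2)).round(4))
E
python3 - <<'E'
from h import *
skil(save='s1')
E
```

```text
scene 147 skillet [0.5263 0.0345] rms 0.0029
side 281 skillet [0.5266 0.0364] rms 0.0023
```

View pics/s1_side.png

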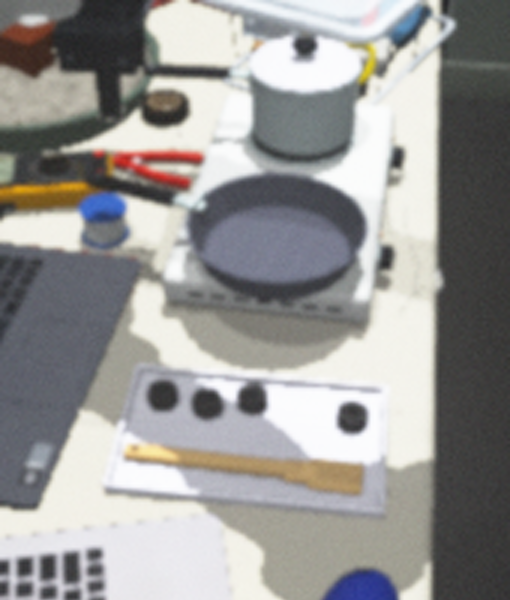

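Skillet has slid left to (0.5265, 0.0355) with its handle at about −16°. The picture shows it upright (pan at (275,230)), overhanging the left. I'll push it back at the rim with closed fingers.

```bash

python3 -m creep '[{"grip":-1,"tx":-2.8,"ty":-2.85,"tz":0,"spin":0},{"grip":-1,"tx":-2.8,"ty":-2.85,"tz":0,"spin":0},{"grip":-1,"tx":-2.8,"ty":-2.85,"tz":0,"spin":0},{"grip":-1,"tx":-2.8,"ty":-2.85,"tz":0,"spin":0},{"grip":-1,"tx":-2.8,"ty":-2.85,"tz":0,"spin":0},{"grip":-1,"tx":-2.8,"ty":-2.85,"tz":0,"spin":0},{"grip":-1,"tx":0,"ty":0,"tz":2.7,"spin":0},{"grip":-1,"tx":0,"ty":0,"tz":2.7,"spin":0}]'
python3 -m creep '[{"grip":-1,"tx":0,"ty":0,"tz":2.7,"spin":0},{"grip":-1,"tx":0,"ty":0,"tz":2.7,"spin":0},{"grip":-1,"tx":0,"ty":0,"tz":2.7,"spin":0},{"grip":-1,"tx":0,"ty":0,"tz":0,"spin":0},{"grip":-1,"tx":0,"ty":1,"tz":0,"spin":0},{"grip":-1,"tx":0,"ty":1,"tz":0,"spin":0},{"grip":-1,"tx":0,"ty":0.5,"tz":0,"spin":0},{"grip":-1,"tx":0,"ty":0.5,"tz":0,"spin":0}]'
python3 -m creep '[{"grip":-1,"tx":0,"ty":0.5,"tz":0,"spin":0},{"grip":-1,"tx":0,"ty":0.5,"tz":0,"spin":0},{"grip":-1,"tx":0,"ty":0.5,"tz":0,"spin":0},{"grip":-1,"tx":0,"ty":0.5,"tz":0,"spin":0},{"grip":-1,"tx":0,"ty":0.5,"tz":0,"spin":0},{"grip":-1,"tx":0,"ty":0.5,"tz":0,"spin":0},{"grip":-1,"tx":0,"ty":0,"tz":0,"spin":0}]'
python3 - <<'E'
from h import *
go(.51,.0985,.062,-90);skil((.53,.015));pans()
E
```

```text
clock: 16.82
tool_pos: [0.5059, 0.1679, 0.1408]
eef_rot: [1.0, 0.007, -0.001, -0.001]
contact_force: [0.1, -0.2, -0.3]
opening: 0.417
finger_force: 0.0
clock: 17.48
tool_pos: [0.5087, 0.134, 0.062]
eef_rot: [1.0, 0.003, 0.0, -0.001]
contact_force: [-0.6, 6.2, -0.5]
opening: 0.006
finger_force: 2.5
clock: 18.07
tool_pos: [0.5089, 0.1048, 0.0618]
eef_rot: [1.0, 0.004, 0.0, -0.001]
contact_force: [-0.8, 4.0, 2.0]
opening: 0.005
finger_force: 2.0
t 18.0667 pos [0.5089 0.1048 0.0618] yaw -89.6 tx ty tz spin [ 0.11  0.63 -0.02] 0.4 q7 -1.11 op 0.005
scene 131 skillet [0.5298 0.0041] rms 0.0027
side 143 skillet [0.5294 0.0055] rms 0.0026
scene skillet 145 [0.5297 0.0035 0.0837]
 knob [ 0.5221 -0.1924  0.1592]
  sk dir -15.5 0.683 -0.036 xmax 0.7252098220279829
  wx dir -0.0 0.648 -0.189 xmax 0.6995903443470205
  ring 0.442 0.2 [33.5 23.6]
  ring 0.568 0.198 [ 78.  109.5]
side skillet 179 [0.5296 0.005  0.0836]
 knob None
  sk dir -12.9 0.676 -0.023 xmax 0.7282838750385922
  wx dir 2.0 0.663 -0.179 xmax 0.6948806286903625
  ring 0.442 0.201 [19.5 30. ]
  ring 0.53 0.191 [24. 36.]
  ring 0.566 0.204 [22.5 30. ]
  ring 0.608 0.2 [21. 30.]
```

```bash

python3 -m creep '[{"grip":-1,"tx":-1,"ty":-1,"tz":0,"spin":0.4},{"grip":-1,"tx":-1,"ty":0,"tz":0,"spin":0},{"grip":-1,"tx":0,"ty":1,"tz":0,"spin":0},{"grip":-1,"tx":0,"ty":0.6,"tz":0,"spin":0},{"grip":-1,"tx":0,"ty":0.6,"tz":0,"spin":0},{"grip":-1,"tx":0,"ty":0.6,"tz":0,"spin":0},{"grip":-1,"tx":0,"ty":0,"tz":0,"spin":0},{"grip":-1,"tx":0,"ty":-2,"tz":0,"spin":0}]'
python3 -m creep '[{"grip":-1,"tx":0,"ty":0,"tz":-3,"spin":0},{"grip":-1,"tx":0,"ty":0,"tz":-3,"spin":0},{"grip":-1,"tx":0,"ty":0,"tz":-3,"spin":0}]'
python3 - <<'E'
from h import *
go(.69,-.09,.13,-90);skil((.53,-.005));pans()
E
```

```text
clock: 18.93
tool_pos: [0.4896, 0.0999, 0.0611]
eef_rot: [1.0, -0.005, 0.001, 0.002]
contact_force: [-0.4, -1.2, -0.2]
opening: 0.004
finger_force: 0.0
clock: 19.18
tool_pos: [0.4892, 0.1046, 0.1517]
eef_rot: [1.0, -0.001, 0.0, 0.001]
contact_force: [0.5, 0.3, -0.6]
opening: 0.004
finger_force: 0.0
t 19.1833 pos [0.4892 0.1046 0.1517] yaw -90.1 tx ty tz spin [20.11 19.42  2.22] -0.1 q7 -1.2 op 0.004
scene 162 skillet [ 0.5338 -0.0094] rms 0.0026
side 171 skillet [ 0.534 -0.008] rms 0.0024
scene skillet 174 [ 0.5337 -0.0082  0.0837]
 knob [ 0.5224 -0.1921  0.1587]
  sk dir -13.7 0.689 -0.04 xmax 0.7332212984282445
  wx dir 3.3 0.649 -0.19 xmax 0.7015512942369375
  ring 0.442 0.2 [33.7 23.6]
  ring 0.57 0.205 [114.   64.5]
side skillet 213 [ 0.5338 -0.007   0.0833]
 knob None
  sk dir -9.3 0.7 -0.031 xmax 0.7343222183557432
  wx dir 2.3 0.654 -0.179 xmax 0.6937881869882143
  ring 0.442 0.202 [19.5 28.5]
  ring 0.529 0.191 [22.9 36. ]
  ring 0.567 0.204 [21. 30.]
  ring 0.608 0.2 [21. 30.]
```

```bash

python3 -m creep '[{"grip":-1,"tx":2.51,"ty":2.43,"tz":0,"spin":0},{"grip":-1,"tx":2.51,"ty":2.43,"tz":0,"spin":0},{"grip":-1,"tx":2.51,"ty":2.43,"tz":0,"spin":0},{"grip":-1,"tx":2.51,"ty":2.43,"tz":0,"spin":0},{"grip":-1,"tx":2.51,"ty":2.43,"tz":0,"spin":0},{"grip":-1,"tx":2.51,"ty":2.43,"tz":0,"spin":0},{"grip":-1,"tx":2.51,"ty":2.43,"tz":0,"spin":0},{"grip":-1,"tx":2.51,"ty":2.43,"tz":0,"spin":0}]'
python3 -m creep '[{"grip":-1,"tx":0,"ty":0,"tz":2.8,"spin":0},{"grip":-1,"tx":0,"ty":0,"tz":2.8,"spin":0},{"grip":-1,"tx":0,"ty":0,"tz":2.9,"spin":0},{"grip":-1,"tx":0,"ty":0,"tz":0,"spin":0},{"grip":-1,"tx":0,"ty":-0.8,"tz":0,"spin":0},{"grip":-1,"tx":0,"ty":-0.8,"tz":0,"spin":0},{"grip":-1,"tx":0,"ty":-0.5,"tz":0,"spin":0},{"grip":-1,"tx":0,"ty":-0.5,"tz":0,"spin":0}]'
python3 -m creep '[{"grip":-1,"tx":0,"ty":-0.5,"tz":0,"spin":0},{"grip":-1,"tx":0,"ty":-0.5,"tz":0,"spin":0},{"grip":-1,"tx":0,"ty":-0.5,"tz":0,"spin":0},{"grip":-1,"tx":0,"ty":-0.5,"tz":0,"spin":0},{"grip":-1,"tx":0,"ty":-0.2,"tz":0,"spin":0},{"grip":-1,"tx":0,"ty":0,"tz":0,"spin":0},{"grip":-1,"tx":0,"ty":1.5,"tz":0,"spin":0},{"grip":-1,"tx":0,"ty":0.5,"tz":0,"spin":0}]'
python3 -m creep '[{"grip":-1,"tx":0,"ty":0,"tz":-3,"spin":0},{"grip":-1,"tx":0,"ty":0,"tz":-3,"spin":0},{"grip":-1,"tx":0,"ty":0,"tz":-3,"spin":0},{"grip":-1,"tx":0,"ty":0,"tz":-3,"spin":0}]'
python3 - <<'E'
from h import *
go(.608,.2,.1,-90);skil((.53,-.005),'s2');pans()
E
```

```text
clock: 20.05
tool_pos: [0.6896, -0.0904, 0.1486]
eef_rot: [1.0, -0.001, -0.001, -0.0]
contact_force: [1.6, 0.0, -0.6]
opening: 0.006
finger_force: 0.0
clock: 20.72
tool_pos: [0.6908, -0.0613, 0.0676]
eef_rot: [1.0, 0.001, 0.002, 0.0]
contact_force: [0.7, -2.1, 0.4]
opening: 0.003
finger_force: 0.8
clock: 21.38
tool_pos: [0.6885, -0.063, 0.0655]
eef_rot: [1.0, -0.001, -0.001, 0.001]
contact_force: [-0.2, -1.6, 0.6]
opening: 0.004
finger_force: 0.0
clock: 21.72
tool_pos: [0.6884, -0.0624, 0.1867]
eef_rot: [1.0, -0.001, -0.001, 0.0]
contact_force: [0.6, 0.5, -0.5]
opening: 0.008
finger_force: 0.0
t 21.7167 pos [ 0.6884 -0.0624  0.1867] yaw -90.1 tx ty tz spin [ -8.09 -26.22   8.67] -0.1 q7 -1.13 op 0.008
scene 151 skillet [ 0.5332 -0.0081] rms 0.0027
side 254 skillet [ 0.5334 -0.0059] rms 0.0024
scene skillet 169 [ 0.5331 -0.0076  0.0837]
 knob [ 0.522  -0.1925  0.159 ]
  sk dir -1.1 0.689 -0.016 xmax 0.7347271768218882
  wx dir 1.1 0.649 -0.189 xmax 0.7006621136901732
  ring 0.442 0.201 [34.6 25.1]
  ring 0.529 0.19 [36.9 26.2]
  ring 0.568 0.201 [38.3 26.8]
  ring 0.608 0.196 [36.9 26.2]
side skillet 301 [ 0.5328 -0.0059  0.0836]
 knob [ 0.5226 -0.1853  0.1589]
  sk dir -2.9 0.692 -0.008 xmax 0.7351992190492929
  wx dir 2.8 0.652 -0.178 xmax 0.6944781065703037
  ring 0.442 0.202 [19.5 31.5]
  ring 0.53 0.191 [24.9 36.7]
  ring 0.568 0.203 [25.5 33. ]
  ring 0.608 0.198 [24.7 35.3]
```

Skillet is now within 8 mm of its plate with the handle at about −2°, and the wax pan is good. On to the first ring.

```bash

python3 -m creep '[{"grip":0,"tx":-1.15,"ty":-3.75,"tz":0,"spin":0},{"grip":0,"tx":-1.15,"ty":-3.75,"tz":0,"spin":0},{"grip":0,"tx":-1.15,"ty":-3.75,"tz":0,"spin":0},{"grip":0,"tx":-1.15,"ty":-3.75,"tz":0,"spin":0},{"grip":0,"tx":-1.15,"ty":-3.75,"tz":0,"spin":0},{"grip":0,"tx":-1.15,"ty":-3.75,"tz":0,"spin":0},{"grip":0,"tx":-1.15,"ty":-3.75,"tz":0,"spin":0},{"grip":0,"tx":0,"ty":0,"tz":0,"spin":0}]'
python3 -m creep '[{"grip":0,"tx":0,"ty":0,"tz":3,"spin":0},{"grip":0,"tx":0,"ty":0,"tz":3,"spin":0},{"grip":0,"tx":0,"ty":0,"tz":3,"spin":0},{"grip":0,"tx":0,"ty":0,"tz":3,"spin":0},{"grip":0,"tx":0,"ty":0,"tz":0,"spin":0},{"grip":0,"tx":0,"ty":0,"tz":0,"spin":0}]'
python3 - <<'E'
from h import *
go(.608,.1975,.0105,-90)
p,d,E,k=grab('wrist');cv2.imwrite('pics/w1.png',p[:,:,::-1])
E
```

```text
clock: 22.58
tool_pos: [0.6039, 0.2136, 0.1824]
eef_rot: [1.0, 0.006, -0.004, -0.003]
contact_force: [-1.1, 1.9, -0.9]
opening: 0.498
finger_force: 0.0
clock: 23.08
tool_pos: [0.6069, 0.2008, 0.0635]
eef_rot: [1.0, -0.001, -0.003, 0.001]
contact_force: [-0.1, -0.3, 0.4]
opening: 0.497
finger_force: 0.0
t 23.0833 pos [0.6069 0.2008 0.0635] yaw -90.1 tx ty tz spin [0.13 0.32 5.3 ] -0.1 q7 -1.37 op 0.497
```

View pics/w1.png

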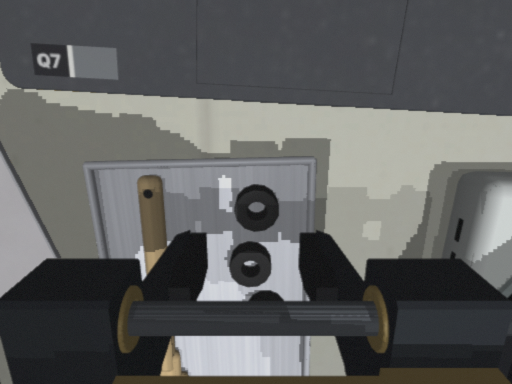

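Wrist view: rings at (257,208), (250,264) and (266,300), tray rim right edge at column ≈310, paddle at (150,215). I'll cast those rays.

```bash
python3 - <<'E'
from h import *
c=optics.get_calibration('wrist');E=np.array(c['extrinsics']);k=[c['fx'],c['fy'],c['cx'],c['cy']]
for u,v,z in((257,206,.0165),(250,263,.0165),(257,212,.0165),(312,159,.01),(92,165,.01),(150,215,.0135)):print(u,v,ray(u,v,E,k,z).round(4))
E
python3 -m creep '[{"grip":0,"tx":0.1,"ty":0.3,"tz":2.5,"spin":0},{"grip":0,"tx":0,"ty":0,"tz":2.7,"spin":0},{"grip":0,"tx":0,"ty":0,"tz":0,"spin":0}]'
python3 -m creep '[{"grip":-1,"tx":0,"ty":0,"tz":0,"spin":0},{"grip":-1,"tx":0,"ty":0,"tz":0,"spin":0},{"grip":-1,"tx":0,"ty":0,"tz":0,"spin":0},{"grip":-1,"tx":0,"ty":0,"tz":0,"spin":0},{"grip":-1,"tx":0,"ty":0,"tz":0,"spin":0},{"grip":-1,"tx":0,"ty":0,"tz":0,"spin":0}]' 20
python3 -m creep '[{"grip":-1,"tx":0,"ty":0,"tz":0,"spin":0},{"grip":-1,"tx":0,"ty":0,"tz":0,"spin":0}]' 20
```

```text
257 206 [0.613  0.1985]
250 263 [0.5733 0.2029]
257 212 [0.609  0.1985]
312 159 [0.6413 0.1647]
92 165 [0.6376 0.3001]
150 215 [0.6059 0.2663]
clock: 23.38
tool_pos: [0.6082, 0.1986, 0.0117]
eef_rot: [1.0, -0.0, -0.002, 0.0]
contact_force: [-1.2, 0.3, 0.2]
opening: 0.5
finger_force: 0.0
clock: 23.88
tool_pos: [0.6124, 0.1989, 0.017]
eef_rot: [1.0, -0.0, 0.003, -0.0]
contact_force: [-0.4, -1.0, 8.4]
opening: 0.07
finger_force: 4.1
clock: 24.05
tool_pos: [0.6124, 0.1989, 0.017]
eef_rot: [1.0, -0.0, 0.003, -0.0]
contact_force: [-1.4, -0.0, 8.4]
opening: 0.004
finger_force: 4.1
```

```bash

cat >> h.py <<'E'
def wr(save=None):
    p,d,E,k=grab('wrist');o=ortho(p,E,k,.0165,.38,.66,.14,.32,.0005);m=(o.max(2)<60).astype('u1')
    m=cv2.morphologyEx(m,cv2.MORPH_OPEN,np.ones((5,5),'u1'))
    if save: cv2.imwrite(f'pics/{save}.png',o[:,:,::-1])
    for c in cv2.findContours(m,0,2)[0]:
        if cv2.contourArea(c)>1200:
            x,y,w,h=cv2.boundingRect(c);print('wrist blob top-left-based: x',round(.66-(y+h/2)*.0005,4),'y',round(.32-(x+w/2)*.0005,4),'size x,y mm',h/2,w/2)
E
python3 -m creep '[{"grip":-1,"tx":0,"ty":0,"tz":-3,"spin":0},{"grip":-1,"tx":-2,"ty":0,"tz":-3.5,"spin":0},{"grip":-1,"tx":-3,"ty":0,"tz":-3.5,"spin":0},{"grip":-1,"tx":0,"ty":0,"tz":0,"spin":0},{"grip":-1,"tx":0,"ty":0,"tz":0,"spin":0}]'
python3 - <<'E'
from h import *
wr('w2');pans();go(.6,.163,.0115,-90)
E
```

```text
clock: 24.47
tool_pos: [0.5634, 0.1999, 0.1134]
eef_rot: [1.0, 0.0, 0.002, -0.001]
contact_force: [0.6, 0.4, -0.5]
opening: 0.003
finger_force: 0.0
wrist blob top-left-based: x 0.4653 y 0.23 size x,y mm 165.5 180.0
wrist blob top-left-based: x 0.5695 y 0.2022 size x,y mm 29.0 26.5
scene skillet 178 [ 0.5329 -0.0075  0.0835]
 knob [ 0.5219 -0.1927  0.1592]
  sk dir -2.9 0.686 -0.017 xmax 0.7367109452388062
  wx dir 1.1 0.65 -0.188 xmax 0.700317735963291
  ring 0.442 0.2 [33.5 23.6]
  ring 0.53 0.191 [34.9 26.8]
  ring 0.567 0.201 [38.9 27.5]
  ring 0.607 0.198 [36.8 24.6]
side skillet 168 [ 0.5329 -0.0059  0.0836]
 knob [ 0.5224 -0.1849  0.159 ]
  sk dir -0.1 0.682 -0.007 xmax 0.7342651580974354
  ring 0.442 0.201 [19.5 30. ]
  ring 0.531 0.192 [24.2 35.6]
  ring 0.566 0.203 [24.4 34.2]
  ring 0.607 0.2 [22.5 31.5]
t 24.6167 pos [0.5633 0.1992 0.11  ] yaw -90.0 tx ty tz spin [3.67 3.63 9.85] 0.0 q7 -1.37 op 0.007
```

View pics/w2.png

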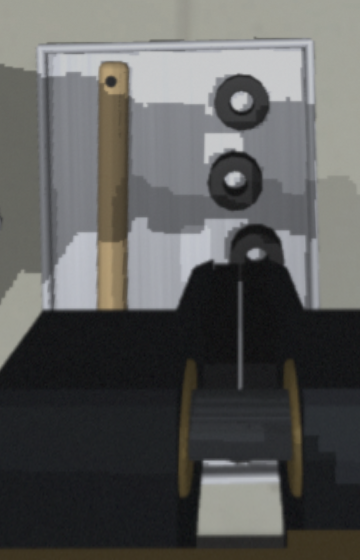

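Rectified wrist view: rings at (242,101), (235,180), (256,250) → unmoved; right rim inner edge ≈ column 303 (y≈0.168), paddle at column 112 (y≈0.264). I'll grip lower, starting with the middle ring.

```bash

python3 -m creep '[{"grip":-0.1,"tx":0.6,"ty":-0.4,"tz":0,"spin":0},{"grip":-0.1,"tx":0,"ty":0,"tz":3,"spin":0},{"grip":-0.1,"tx":0,"ty":0,"tz":3,"spin":0},{"grip":-0.1,"tx":0,"ty":0,"tz":2,"spin":0},{"grip":-0.1,"tx":0,"ty":0,"tz":1.3,"spin":0},{"grip":-0.1,"tx":0,"ty":0,"tz":1.3,"spin":0},{"grip":-0.1,"tx":0,"ty":0,"tz":0,"spin":0}]'
python3 -m creep '[{"grip":-1,"tx":0,"ty":0,"tz":0,"spin":0},{"grip":-1,"tx":0,"ty":0,"tz":0,"spin":0},{"grip":-1,"tx":0,"ty":0,"tz":0,"spin":0},{"grip":-1,"tx":0,"ty":0,"tz":0,"spin":0},{"grip":-1,"tx":0,"ty":0,"tz":0,"spin":0},{"grip":-1,"tx":0,"ty":0,"tz":0,"spin":0}]' 20
python3 -c "
from h import *
go(.57,.2025,.004,-90)"
```

```text
clock: 25.2
tool_pos: [0.5695, 0.2027, 0.0039]
eef_rot: [1.0, -0.0, 0.0, -0.0]
contact_force: [-0.0, 0.2, 1.0]
opening: 0.447
finger_force: 0.0
clock: 25.7
tool_pos: [0.5688, 0.2031, 0.0044]
eef_rot: [1.0, -0.0, 0.0, -0.0]
contact_force: [-0.5, -0.3, -0.0]
opening: 0.308
finger_force: 20.0
t 25.7 pos [0.5688 0.2031 0.0044] yaw -90.0 tx ty tz spin [0.12 0.06 0.04] -0.0 q7 -1.29 op 0.308
```

```bash

python3 -m creep '[{"grip":-1,"tx":0,"ty":0,"tz":-3,"spin":0},{"grip":-1,"tx":0,"ty":0,"tz":-3.3,"spin":0},{"grip":-1,"tx":0,"ty":0,"tz":-3.3,"spin":0},{"grip":-1,"tx":0,"ty":0,"tz":-3,"spin":0},{"grip":-1,"tx":-1.27,"ty":3.5,"tz":0,"spin":0},{"grip":-1,"tx":-1.27,"ty":3.5,"tz":0,"spin":0},{"grip":-1,"tx":-1.27,"ty":3.5,"tz":0,"spin":0},{"grip":-1,"tx":-1.27,"ty":3.5,"tz":0,"spin":0}]'
python3 -m creep '[{"grip":-1,"tx":-1.27,"ty":3.5,"tz":0,"spin":0},{"grip":-1,"tx":-1.27,"ty":3.5,"tz":0,"spin":0},{"grip":-1,"tx":0,"ty":0,"tz":0,"spin":0},{"grip":-1,"tx":0,"ty":0,"tz":2,"spin":0},{"grip":-1,"tx":0,"ty":0,"tz":2,"spin":0},{"grip":-1,"tx":0,"ty":0,"tz":2.5,"spin":0},{"grip":-1,"tx":0,"ty":0,"tz":0,"spin":0},{"grip":-1,"tx":0,"ty":0,"tz":0,"spin":0}]'
python3 -c "
from h import *
go(.493,-.007,.064,-90)"
```

```text
clock: 26.37
tool_pos: [0.5173, 0.062, 0.1308]
eef_rot: [1.0, 0.001, 0.0, 0.0]
contact_force: [0.9, -0.7, -1.3]
opening: 0.315
finger_force: 20.0
clock: 27.03
tool_pos: [0.4919, -0.0069, 0.0649]
eef_rot: [1.0, -0.0, -0.001, -0.0]
contact_force: [0.6, 0.3, -0.8]
opening: 0.307
finger_force: 20.0
t 27.0333 pos [ 0.4919 -0.0069  0.0649] yaw -90.0 tx ty tz spin [0.11 0.01 0.09] -0.0 q7 -0.91 op 0.307
```

```bash

python3 -m creep '[{"grip":-0.2,"tx":0,"ty":0,"tz":0,"spin":0},{"grip":-0.2,"tx":0,"ty":0,"tz":0,"spin":0},{"grip":-0.2,"tx":0,"ty":0,"tz":0,"spin":0},{"grip":-0.2,"tx":0,"ty":0,"tz":-1.5,"spin":0},{"grip":-0.2,"tx":0,"ty":0,"tz":-2.5,"spin":0},{"grip":-0.2,"tx":0,"ty":0,"tz":-2.5,"spin":0},{"grip":-0.12,"tx":1.94,"ty":-3.47,"tz":0,"spin":0},{"grip":-0.12,"tx":1.94,"ty":-3.47,"tz":0,"spin":0}]'
python3 -m creep '[{"grip":-0.12,"tx":1.94,"ty":-3.47,"tz":0,"spin":0},{"grip":-0.12,"tx":1.94,"ty":-3.47,"tz":0,"spin":0},{"grip":-0.12,"tx":1.94,"ty":-3.47,"tz":0,"spin":0},{"grip":-0.12,"tx":1.94,"ty":-3.47,"tz":0,"spin":0},{"grip":-0.12,"tx":0,"ty":0,"tz":3,"spin":0},{"grip":-0.12,"tx":0,"ty":0,"tz":3,"spin":0},{"grip":-0.12,"tx":0,"ty":0,"tz":3,"spin":0},{"grip":-0.12,"tx":0,"ty":0,"tz":0,"spin":0}]'
python3 - <<'E'
from h import *
wr();pans();go(.6085,.201,.004,-90)
E
```

```text
clock: 27.7
tool_pos: [0.5325, 0.0611, 0.1333]
eef_rot: [1.0, -0.003, 0.002, 0.0]
contact_force: [0.9, 0.8, -0.2]
opening: 0.439
finger_force: 0.0
clock: 28.37
tool_pos: [0.6047, 0.2016, 0.0358]
eef_rot: [1.0, 0.0, -0.005, 0.001]
contact_force: [-1.7, -0.0, -0.4]
opening: 0.435
finger_force: 0.0
wrist blob top-left-based: x 0.4928 y 0.23 size x,y mm 225.5 180.0
wrist blob top-left-based: x 0.6105 y 0.199 size x,y mm 31.0 27.0
scene skillet 189 [ 0.5332 -0.0078  0.0835]
 knob [ 0.5221 -0.1923  0.1587]
  sk dir -2.3 0.677 -0.018 xmax 0.7335825059807433
  wx dir -0.6 0.635 -0.189 xmax 0.7011154300286668
  ring 0.442 0.2 [25.5 31.5]
  ring 0.53 0.191 [33.4 24.8]
  ring 0.616 0.206 [61.8 33.2]
side skillet 253 [ 0.5325 -0.0063  0.0835]
 knob [ 0.5225 -0.1843  0.1595]
  sk dir -1.7 0.724 -0.008 xmax 0.7352436817868976
  wx dir -6.6 0.628 -0.182 xmax 0.648788362899558
  ring 0.442 0.201 [19.5 30. ]
  ring 0.53 0.191 [21. 33.]
  ring 0.611 0.188 [33.  58.5]
t 28.5167 pos [0.6099 0.2011 0.0421] yaw -90.0 tx ty tz spin [-0.15  0.01  3.81] -0.0 q7 -1.34 op 0.441
```

```bash

python3 -m creep '[{"grip":-0.12,"tx":-0.15,"ty":0,"tz":2,"spin":0},{"grip":-0.12,"tx":0,"ty":0,"tz":1.2,"spin":0},{"grip":-0.12,"tx":0,"ty":0,"tz":0.6,"spin":0},{"grip":-0.12,"tx":0,"ty":0,"tz":0,"spin":0},{"grip":-1,"tx":0,"ty":0,"tz":0,"spin":0},{"grip":-1,"tx":0,"ty":0,"tz":0,"spin":0},{"grip":-1,"tx":0,"ty":0,"tz":0,"spin":0},{"grip":-1,"tx":0,"ty":0,"tz":0,"spin":0}]' 20
python3 -m creep '[{"grip":-1,"tx":0,"ty":0,"tz":0,"spin":0},{"grip":-1,"tx":0,"ty":0,"tz":0,"spin":0},{"grip":-1,"tx":0,"ty":0,"tz":0,"spin":0}]' 20
python3 -c "
from h import *
go(.533,.028,.13,-90)"
```

```text
clock: 29.18
tool_pos: [0.6081, 0.2012, 0.0032]
eef_rot: [1.0, -0.0, 0.001, -0.0]
contact_force: [-0.7, 0.4, 4.6]
opening: 0.309
finger_force: 20.0
clock: 29.43
tool_pos: [0.6081, 0.2012, 0.0032]
eef_rot: [1.0, -0.0, 0.001, -0.0]
contact_force: [-0.2, -0.5, 6.7]
opening: 0.309
finger_force: 20.0
t 29.4333 pos [0.6081 0.2012 0.0032] yaw -90.0 tx ty tz spin [ -7.49  17.32 -12.69] -0.0 q7 -1.31 op 0.309
```

```bash

python3 -m creep '[{"grip":-1,"tx":0,"ty":0,"tz":-3,"spin":0},{"grip":-1,"tx":0,"ty":0,"tz":-3.2,"spin":0},{"grip":-1,"tx":0,"ty":0,"tz":-3.3,"spin":0},{"grip":-1,"tx":0,"ty":0,"tz":-3.2,"spin":0},{"grip":-1,"tx":-1.5,"ty":3.46,"tz":0,"spin":0},{"grip":-1,"tx":-1.5,"ty":3.46,"tz":0,"spin":0},{"grip":-1,"tx":-1.5,"ty":3.46,"tz":0,"spin":0},{"grip":-1,"tx":-1.5,"ty":3.46,"tz":0,"spin":0}]'
python3 -m creep '[{"grip":-1,"tx":-1.5,"ty":3.46,"tz":0,"spin":0},{"grip":-1,"tx":0,"ty":0,"tz":0,"spin":0},{"grip":-1,"tx":0,"ty":0,"tz":2,"spin":0},{"grip":-1,"tx":0,"ty":0,"tz":2,"spin":0},{"grip":-1,"tx":0,"ty":0,"tz":2,"spin":0},{"grip":-1,"tx":0,"ty":0,"tz":0,"spin":0},{"grip":-0.2,"tx":0,"ty":0,"tz":0,"spin":0},{"grip":-0.2,"tx":0,"ty":0,"tz":0,"spin":0}]'
python3 -m creep '[{"grip":-0.2,"tx":0,"ty":0,"tz":0,"spin":0},{"grip":-0.2,"tx":0,"ty":0,"tz":-1.5,"spin":0},{"grip":-0.2,"tx":0,"ty":0,"tz":-2.5,"spin":0},{"grip":-0.2,"tx":0,"ty":0,"tz":-2.5,"spin":0},{"grip":-0.1,"tx":0,"ty":-4,"tz":0,"spin":0},{"grip":-0.1,"tx":0,"ty":-4,"tz":0,"spin":0},{"grip":-0.1,"tx":0,"ty":-4,"tz":0,"spin":0},{"grip":-0.1,"tx":0,"ty":-4,"tz":0,"spin":0}]'
python3 -m creep '[{"grip":-0.1,"tx":0,"ty":0,"tz":3,"spin":-7},{"grip":-0.1,"tx":0,"ty":0,"tz":3,"spin":-7},{"grip":-0.1,"tx":0,"ty":0,"tz":2,"spin":-7},{"grip":-0.1,"tx":0,"ty":0,"tz":0,"spin":-7},{"grip":-0.1,"tx":0,"ty":0,"tz":0,"spin":-7},{"grip":-0.1,"tx":0,"ty":0,"tz":0,"spin":-7},{"grip":-0.1,"tx":0,"ty":0,"tz":0,"spin":-7},{"grip":-0.1,"tx":0,"ty":0,"tz":0,"spin":-7}]'
python3 - <<'E'
from h import *
pans();go(.530,.191,.004,-34)
E
```

```text
clock: 30.1
tool_pos: [0.5465, 0.0619, 0.1296]
eef_rot: [1.0, 0.001, 0.0, 0.0]
contact_force: [0.4, -0.9, -0.6]
opening: 0.311
finger_force: 20.0
clock: 30.77
tool_pos: [0.5329, 0.0282, 0.07]
eef_rot: [1.0, -0.0, 0.0, 0.0]
contact_force: [-0.2, -0.2, 1.6]
opening: 0.392
finger_force: 0.0
clock: 31.43
tool_pos: [0.5327, 0.1903, 0.1359]
eef_rot: [1.0, -0.0, 0.001, -0.001]
contact_force: [1.4, -0.2, 0.1]
opening: 0.45
finger_force: 0.0
clock: 32.1
tool_pos: [0.5331, 0.1883, 0.0555]
eef_rot: [0.882, 0.472, 0.001, 0.0]
contact_force: [0.4, 0.2, -0.2]
opening: 0.45
finger_force: 0.0
scene skillet 175 [ 0.5328 -0.0078  0.0834]
 knob [ 0.5226 -0.1923  0.1584]
  sk dir -3.0 0.686 -0.018 xmax 0.7321413510859269
  wx dir 1.2 0.648 -0.188 xmax 0.6986133543400151
  ring 0.442 0.2 [25.5 31.5]
  ring 0.53 0.191 [34.9 24.5]
  ring 0.586 0.225 [54.3 18.8]
side skillet 138 [ 0.5339 -0.0058  0.0846]
 knob [ 0.513  -0.1863  0.1576]
  sk dir -0.2 0.688 -0.008 xmax 0.734906002517788
  wx dir 4.3 0.665 -0.179 xmax 0.6930851551456043
  ring 0.442 0.202 [19.5 31.5]
  ring 0.53 0.191 [22.9 36. ]
t 32.2 pos [0.5331 0.1883 0.0555] yaw -34.0 tx ty tz spin [ 0.04 -0.41  5.15] 0.0 q7 -0.63 op 0.449
```

```bash

python3 -m creep '[{"grip":-0.1,"tx":0,"ty":-0.4,"tz":2.5,"spin":0},{"grip":-0.1,"tx":0,"ty":0,"tz":1.5,"spin":0},{"grip":-0.1,"tx":0,"ty":0,"tz":1.1,"spin":0},{"grip":-0.1,"tx":0,"ty":0,"tz":0,"spin":0},{"grip":-1,"tx":0,"ty":0,"tz":0,"spin":0},{"grip":-1,"tx":0,"ty":0,"tz":0,"spin":0},{"grip":-1,"tx":0,"ty":0,"tz":0,"spin":0},{"grip":-1,"tx":0,"ty":0,"tz":0,"spin":0}]' 20
python3 -m creep '[{"grip":-1,"tx":0,"ty":0,"tz":0,"spin":0},{"grip":-1,"tx":0,"ty":0,"tz":0,"spin":0},{"grip":-1,"tx":0,"ty":0,"tz":-3,"spin":0},{"grip":-1,"tx":0,"ty":0,"tz":-3.2,"spin":0},{"grip":-1,"tx":0,"ty":0,"tz":-3.3,"spin":0},{"grip":-1,"tx":0,"ty":0,"tz":-3.2,"spin":0},{"grip":-1,"tx":0,"ty":0,"tz":0,"spin":0}]' 20
python3 -c "
from h import *
go(.535,-.022,.13,-34)"
```

```text
clock: 32.87
tool_pos: [0.5296, 0.1904, 0.0037]
eef_rot: [0.883, 0.469, 0.0, 0.0]
contact_force: [0.4, 0.2, 2.2]
opening: 0.309
finger_force: 20.0
clock: 33.45
tool_pos: [0.5323, 0.1912, 0.1356]
eef_rot: [0.883, 0.469, 0.005, 0.001]
contact_force: [0.8, -0.5, 0.5]
opening: 0.31
finger_force: 20.0
t 33.45 pos [0.5323 0.1912 0.1356] yaw -34.0 tx ty tz spin [-17.52  12.15   0.5 ] -0.0 q7 -0.66 op 0.31
```

```bash

python3 -m creep '[{"grip":-1,"tx":-2.92,"ty":2.03,"tz":0,"spin":0},{"grip":-1,"tx":-2.92,"ty":2.03,"tz":0,"spin":0},{"grip":-1,"tx":-2.92,"ty":2.03,"tz":0,"spin":0},{"grip":-1,"tx":-2.92,"ty":2.03,"tz":0,"spin":0},{"grip":-1,"tx":-2.92,"ty":2.03,"tz":0,"spin":0},{"grip":-1,"tx":-2.92,"ty":2.03,"tz":0,"spin":0},{"grip":-1,"tx":0,"ty":0,"tz":0,"spin":0},{"grip":-1,"tx":0,"ty":0,"tz":2,"spin":0}]'
python3 -m creep '[{"grip":-1,"tx":0,"ty":0,"tz":2,"spin":0},{"grip":-1,"tx":0,"ty":0,"tz":2,"spin":0},{"grip":-1,"tx":0,"ty":0,"tz":0,"spin":0},{"grip":-0.2,"tx":0,"ty":0,"tz":0,"spin":0},{"grip":-0.2,"tx":0,"ty":0,"tz":0,"spin":0},{"grip":-0.2,"tx":0,"ty":0,"tz":0,"spin":0},{"grip":-0.2,"tx":0,"ty":0,"tz":-1.5,"spin":0},{"grip":-0.2,"tx":0,"ty":0,"tz":-4,"spin":0}]'
python3 -m creep '[{"grip":-0.1,"tx":0,"ty":0,"tz":-1,"spin":7},{"grip":-0.1,"tx":0,"ty":0,"tz":0,"spin":7},{"grip":-0.1,"tx":0,"ty":0,"tz":0,"spin":7},{"grip":-0.1,"tx":0,"ty":0,"tz":0,"spin":7},{"grip":-0.1,"tx":0,"ty":0,"tz":0,"spin":7},{"grip":-0.1,"tx":0,"ty":0,"tz":0,"spin":7},{"grip":-0.1,"tx":0,"ty":0,"tz":0,"spin":7},{"grip":-0.1,"tx":0,"ty":0,"tz":0,"spin":7}]'
python3 -m creep '[{"grip":-0.1,"tx":-1.55,"ty":-3.73,"tz":0,"spin":0},{"grip":-0.1,"tx":-1.55,"ty":-3.73,"tz":0,"spin":0},{"grip":-0.1,"tx":-1.55,"ty":-3.73,"tz":0,"spin":0},{"grip":-0.1,"tx":-1.55,"ty":-3.73,"tz":0,"spin":0},{"grip":-0.1,"tx":-1.55,"ty":-3.73,"tz":0,"spin":0},{"grip":-0.1,"tx":-1.55,"ty":-3.73,"tz":0,"spin":0},{"grip":-0.1,"tx":0,"ty":0,"tz":3,"spin":0},{"grip":-0.1,"tx":0,"ty":0,"tz":3,"spin":0}]'
python3 - <<'E'
from h import *
pans();wr('w3');go(.442,.2025,.004,-90)
E
```

```text
clock: 34.12
tool_pos: [0.5339, -0.0267, 0.1122]
eef_rot: [0.884, 0.467, 0.002, 0.002]
contact_force: [0.9, 0.6, -1.3]
opening: 0.309
finger_force: 20.0
clock: 34.78
tool_pos: [0.5297, -0.0224, 0.1234]
eef_rot: [0.883, 0.47, -0.003, -0.002]
contact_force: [1.1, 0.9, -0.2]
opening: 0.401
finger_force: 0.0
clock: 35.45
tool_pos: [0.5327, -0.0225, 0.1366]
eef_rot: [1.0, -0.003, 0.001, -0.0]
contact_force: [0.1, 0.3, -1.0]
opening: 0.454
finger_force: 0.0
clock: 36.12
tool_pos: [0.4386, 0.2076, 0.0764]
eef_rot: [1.0, 0.006, 0.002, -0.002]
contact_force: [0.3, 0.2, 0.1]
opening: 0.451
finger_force: 0.0
scene skillet 182 [ 0.5331 -0.0074  0.0836]
 knob [ 0.522  -0.1929  0.1596]
  sk dir -2.9 0.686 -0.017 xmax 0.7346842601614888
  wx dir 1.7 0.654 -0.189 xmax 0.7005531750785619
  ring 0.441 0.199 [38.4 27.4]
  ring 0.487 0.235 [73.5  4.5]
side skillet 209 [ 0.5326 -0.0063  0.0836]
 knob [ 0.528  -0.1826  0.1579]
  sk dir -1.1 0.683 -0.007 xmax 0.7337828657222094
  wx dir 2.5 0.657 -0.179 xmax 0.6941209338227425
  ring 0.44 0.201 [25.5 36. ]
  ring 0.436 0.164 [36.  10.5]
wrist blob top-left-based: x 0.4005 y 0.23 size x,y mm 41.0 180.0
wrist blob top-left-based: x 0.4435 y 0.2005 size x,y mm 30.0 27.0
wrist blob top-left-based: x 0.6083 y 0.23 size x,y mm 103.5 180.0
t 36.2667 pos [0.4384 0.201  0.0753] yaw -90.0 tx ty tz spin [ 0.38 -0.15  7.13] -0.0 q7 -1.21 op 0.454
```

```bash

python3 -m creep '[{"grip":-0.1,"tx":0.35,"ty":0,"tz":2.5,"spin":0},{"grip":-0.1,"tx":0,"ty":0,"tz":2.5,"spin":0},{"grip":-0.1,"tx":0,"ty":0,"tz":1.4,"spin":0},{"grip":-0.1,"tx":0,"ty":0,"tz":0.7,"spin":0},{"grip":-0.1,"tx":0,"ty":0,"tz":0,"spin":0},{"grip":-1,"tx":0,"ty":0,"tz":0,"spin":0},{"grip":-1,"tx":0,"ty":0,"tz":0,"spin":0},{"grip":-1,"tx":0,"ty":0,"tz":0,"spin":0}]' 20
python3 -m creep '[{"grip":-1,"tx":0,"ty":0,"tz":0,"spin":0},{"grip":-1,"tx":0,"ty":0,"tz":0,"spin":0},{"grip":-1,"tx":0,"ty":0,"tz":0,"spin":0},{"grip":-1,"tx":0,"ty":0,"tz":-3,"spin":0},{"grip":-1,"tx":0,"ty":0,"tz":-3.2,"spin":0},{"grip":-1,"tx":0,"ty":0,"tz":-3.3,"spin":0},{"grip":-1,"tx":0,"ty":0,"tz":-3.2,"spin":0},{"grip":-1,"tx":0,"ty":0,"tz":0,"spin":0}]' 20
python3 -m creep '[{"grip":-1,"tx":1.22,"ty":3.56,"tz":0,"spin":0},{"grip":-1,"tx":1.22,"ty":3.56,"tz":0,"spin":0},{"grip":-1,"tx":1.22,"ty":3.56,"tz":0,"spin":0},{"grip":-1,"tx":1.22,"ty":3.56,"tz":0,"spin":0},{"grip":-1,"tx":1.22,"ty":3.56,"tz":0,"spin":0},{"grip":-1,"tx":0,"ty":0,"tz":0,"spin":0},{"grip":-1,"tx":0,"ty":0,"tz":2,"spin":0},{"grip":-1,"tx":0,"ty":0,"tz":2,"spin":0}]'
python3 -m creep '[{"grip":-1,"tx":0,"ty":0,"tz":1.8,"spin":0},{"grip":-1,"tx":0,"ty":0,"tz":0,"spin":0},{"grip":-0.2,"tx":0,"ty":0,"tz":0,"spin":0},{"grip":-0.2,"tx":0,"ty":0,"tz":0,"spin":0},{"grip":-0.2,"tx":0,"ty":0,"tz":0,"spin":0},{"grip":-0.2,"tx":0,"ty":0,"tz":-1.5,"spin":0},{"grip":-0.2,"tx":0,"ty":0,"tz":-3.5,"spin":0},{"grip":-0.2,"tx":0,"ty":0,"tz":-3.5,"spin":0}]'
python3 -m creep '[{"grip":0,"tx":0,"ty":-4,"tz":0,"spin":0},{"grip":0,"tx":0,"ty":-4,"tz":0,"spin":0},{"grip":0,"tx":0,"ty":-4,"tz":0,"spin":0},{"grip":0,"tx":0,"ty":-4,"tz":0,"spin":0},{"grip":0,"tx":0,"ty":-4,"tz":0,"spin":0},{"grip":0,"tx":0,"ty":-4,"tz":0,"spin":0},{"grip":0,"tx":0,"ty":0,"tz":0,"spin":0}]'
python3 - <<'E'
from h import *
skil((.533,-.007),'s3');go(.6,.2665,.1,-90)
p,d,E,k=grab('wrist');cv2.imwrite('pics/w4.png',p[:,:,::-1])
E
```

```text
clock: 36.93
tool_pos: [0.4436, 0.2009, 0.0057]
eef_rot: [1.0, -0.0, 0.001, -0.0]
contact_force: [-0.1, -1.2, 4.7]
opening: 0.309
finger_force: 20.0
clock: 37.6
tool_pos: [0.445, 0.2017, 0.1365]
eef_rot: [1.0, -0.0, 0.004, -0.001]
contact_force: [0.4, -0.1, 0.1]
opening: 0.307
finger_force: 20.0
clock: 38.27
tool_pos: [0.5045, 0.0224, 0.0918]
eef_rot: [1.0, -0.001, 0.001, -0.0]
contact_force: [0.5, 0.9, -0.8]
opening: 0.306
finger_force: 20.0
clock: 38.93
tool_pos: [0.5028, 0.023, 0.1596]
eef_rot: [1.0, -0.0, -0.001, -0.0]
contact_force: [1.5, 0.7, -0.6]
opening: 0.398
finger_force: 0.0
clock: 39.52
tool_pos: [0.5019, 0.2747, 0.1584]
eef_rot: [1.0, 0.007, 0.0, -0.004]
contact_force: [0.5, 1.5, 0.6]
opening: 0.501
finger_force: 0.0
scene 157 skillet [ 0.5329 -0.0079] rms 0.0029
side 114 skillet [ 0.5335 -0.0072] rms 0.0019
t 39.6167 pos [0.5031 0.2655 0.1589] yaw -89.7 tx ty tz spin [ 9.69 -0.05  5.9 ] 0.3 q7 -1.47 op 0.504
```

View pics/s3_scene.png

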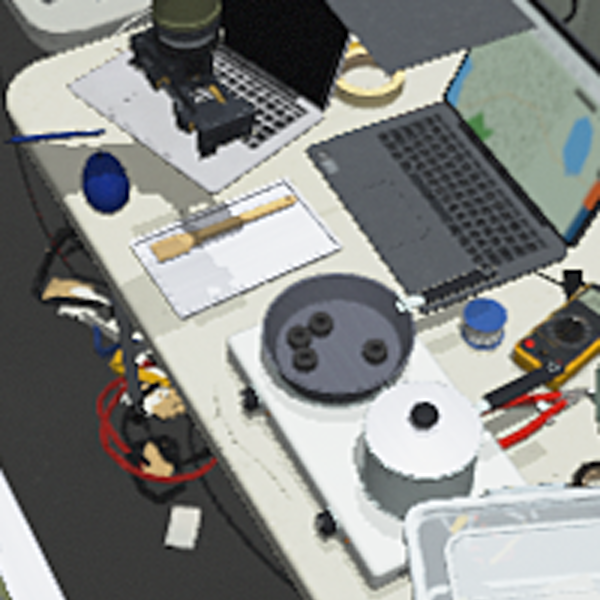

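All four rings are in the skillet (crop pixels (320,322), (299,337), (304,358), (375,350)). Now the paddle.

```bash

python3 -m creep '[{"grip":-0.35,"tx":2,"ty":0,"tz":0,"spin":0},{"grip":-0.35,"tx":2,"ty":0,"tz":0,"spin":0},{"grip":-0.35,"tx":2,"ty":0,"tz":0,"spin":0},{"grip":-0.35,"tx":0,"ty":0,"tz":3,"spin":0},{"grip":-0.35,"tx":0,"ty":0,"tz":0,"spin":0},{"grip":-0.35,"tx":0,"ty":0,"tz":0,"spin":0}]'
python3 - <<'E'
from h import *
p,d,E,k=grab('wrist');o=ortho(p,E,k,.0135,.38,.68,.14,.34,.0005);h=cv2.cvtColor(o,cv2.COLOR_RGB2HSV)
m=((h[...,1]>70)&(h[...,0]<30)&(h[...,2]>60)).astype('u1')
for x in(.625,.61,.6,.59,.58,.57):
    c=np.where(m[int((.68-x)/.0005)])[0];c=c[(c>80)&(c<220)];print(x,len(c)/2,(.34-np.median(c)*.0005).round(4) if len(c) else None)
rr=np.where(m[:,120:180].sum(1)>10)[0];print('end x',.68-rr.min()*.0005)
go(.608,.265,.004,-90)
E
```

```text
clock: 40.17
tool_pos: [0.5625, 0.2606, 0.1278]
eef_rot: [1.0, -0.002, -0.002, 0.001]
contact_force: [-0.5, 0.1, 0.4]
opening: 0.321
finger_force: 0.0
0.625 13.5 0.265
0.61 13.5 0.265
0.6 13.0 0.2653
0.59 13.0 0.2653
0.58 13.0 0.2653
0.57 13.0 0.2653
end x 0.6285000000000001
t 40.2167 pos [0.5632 0.2612 0.1288] yaw -90.2 tx ty tz spin [ 4.49 -0.41 12.48] -0.2 q7 -1.46 op 0.323
```

```bash

python3 -m creep '[{"grip":-0.35,"tx":2.4,"ty":-0.2,"tz":0,"spin":0},{"grip":-0.35,"tx":2.4,"ty":-0.2,"tz":0,"spin":0},{"grip":-0.35,"tx":0,"ty":0,"tz":3,"spin":0},{"grip":-0.35,"tx":0,"ty":0,"tz":3,"spin":0},{"grip":-0.35,"tx":0,"ty":0,"tz":3,"spin":0},{"grip":-0.35,"tx":0,"ty":0,"tz":2,"spin":0},{"grip":-0.35,"tx":0,"ty":0,"tz":1.4,"spin":0},{"grip":-0.35,"tx":0,"ty":0,"tz":0,"spin":0}]'
python3 -m creep '[{"grip":-1,"tx":0,"ty":0,"tz":0,"spin":0},{"grip":-1,"tx":0,"ty":0,"tz":0,"spin":0},{"grip":-1,"tx":0,"ty":0,"tz":0,"spin":0},{"grip":-1,"tx":0,"ty":0,"tz":0,"spin":0},{"grip":-1,"tx":0,"ty":0,"tz":0,"spin":0}]' 3
python3 -m creep '[{"grip":-1,"tx":0,"ty":0,"tz":-1,"spin":0},{"grip":-1,"tx":0,"ty":0,"tz":-1,"spin":0},{"grip":-1,"tx":0,"ty":0,"tz":-1,"spin":0},{"grip":-1,"tx":0,"ty":0,"tz":-2,"spin":0},{"grip":-1,"tx":0,"ty":0,"tz":0,"spin":0},{"grip":-1,"tx":0,"ty":0,"tz":0,"spin":0}]' 3
cat >> h.py <<'E'
def pad():
    for n in('scene','side'):
        p,d,E,k=grab(n);W=cloud(d,E,k);X,Y,Z=np.moveaxis(W,-1,0);h=cv2.cvtColor(p,cv2.COLOR_RGB2HSV)
        s=r.get_state()['tool_pos']
        q=(h[...,1]>75)&(h[...,0]>8)&(h[...,0]<28)&(h[...,2]>90)&(np.hypot(X-s[0],Y-s[1])<.23)&(Z>-.01)&(Z<s[2]+.06)&(abs(Y-s[1])<.06)
        m=cv2.connectedComponentsWithStats(q.astype('u1'));i=1+np.argmax(m[2][1:,4]);t=W[m[1]==i]
        t=t[np.argsort(t[:,2])];print(n,len(t),'low',t[:max(3,len(t)//12)].mean(0).round(3),'high',t[-max(3,len(t)//12):].mean(0).round(3),'near x-',t[np.argsort(t[:,0])][:5].mean(0).round(3),'x+',t[np.argsort(t[:,0])][-5:].mean(0).round(3))
E
python3 -c "
from h import *
pad();go(.611,.265,.1,-90)"
```

```text
clock: 40.88
tool_pos: [0.6119, 0.2664, 0.0046]
eef_rot: [1.0, -0.0, 0.0, 0.0]
contact_force: [0.2, -0.3, 1.2]
opening: 0.326
finger_force: 0.0
clock: 41.3
tool_pos: [0.6124, 0.2669, 0.0056]
eef_rot: [1.0, -0.0, 0.001, -0.0]
contact_force: [0.3, -0.1, 5.1]
opening: 0.17
finger_force: 3.0
clock: 41.8
tool_pos: [0.6128, 0.2673, 0.056]
eef_rot: [1.0, 0.0, 0.002, -0.001]
contact_force: [0.1, -0.3, -0.5]
opening: 0.17
finger_force: 3.0
scene 197 low [0.449 0.265 0.008] high [0.591 0.264 0.057] near x- [0.439 0.267 0.009] x+ [0.604 0.267 0.057]
side 378 low [0.445 0.273 0.011] high [0.583 0.271 0.054] near x- [0.439 0.276 0.011] x+ [0.593 0.272 0.056]
t 41.9 pos [0.6113 0.2671 0.0541] yaw -90.0 tx ty tz spin [-0.04  0.21 -4.59] 0.0 q7 -1.44 op 0.168
```

```bash

python3 -m creep '[{"grip":-1,"tx":0,"ty":0,"tz":-2,"spin":0},{"grip":-1,"tx":0,"ty":0,"tz":-2,"spin":0},{"grip":-1,"tx":-0.3,"ty":0,"tz":-2,"spin":0},{"grip":-1,"tx":-0.5,"ty":0,"tz":-2,"spin":0},{"grip":-1,"tx":-0.7,"ty":0,"tz":-2,"spin":0},{"grip":-1,"tx":-1,"ty":0,"tz":-2,"spin":0},{"grip":-1,"tx":0,"ty":0,"tz":0,"spin":0},{"grip":-1,"tx":0,"ty":0,"tz":0,"spin":0}]' 3
python3 -c "
from h import *
pad();go(.59,.265,.2,-90)"
python3 -m creep '[{"grip":-1,"tx":0,"ty":0,"tz":-2,"spin":0},{"grip":-1,"tx":0,"ty":0,"tz":-2,"spin":0},{"grip":-1,"tx":0,"ty":0,"tz":-2,"spin":0},{"grip":-1,"tx":0,"ty":0,"tz":-2,"spin":0},{"grip":-1,"tx":0,"ty":0,"tz":0,"spin":0},{"grip":-1,"tx":0,"ty":0,"tz":0,"spin":0},{"grip":-1,"tx":0,"ty":0,"tz":0,"spin":0}]' 3
python3 -c "
from h import *
pad();go(.59,.265,.2,-90)"
```

```text
clock: 42.57
tool_pos: [0.5864, 0.2673, 0.1742]
eef_rot: [1.0, 0.0, 0.0, -0.0]
contact_force: [-0.5, 0.5, -2.9]
opening: 0.168
finger_force: 3.0
scene 137 low [0.525 0.267 0.014] high [0.578 0.262 0.155] near x- [0.517 0.26  0.018] x+ [0.581 0.263 0.154]
side 206 low [0.521 0.276 0.021] high [0.579 0.273 0.157] near x- [0.519 0.274 0.018] x+ [0.582 0.273 0.159]
t 42.6667 pos [0.586  0.2669 0.1728] yaw -90.0 tx ty tz spin [ 0.4   0.19 -2.73] 0.0 q7 -1.51 op 0.171
clock: 43.25
tool_pos: [0.5858, 0.2669, 0.2523]
eef_rot: [1.0, -0.0, -0.002, 0.0]
contact_force: [-0.1, -0.6, -1.6]
opening: 0.168
finger_force: 3.0
scene 140 low [0.529 0.261 0.092] high [0.579 0.261 0.236] near x- [0.527 0.259 0.091] x+ [0.581 0.26  0.234]
side 242 low [0.53  0.274 0.097] high [0.581 0.273 0.237] near x- [0.528 0.273 0.094] x+ [0.585 0.272 0.239]
t 43.35 pos [0.5856 0.2669 0.2523] yaw -90.0 tx ty tz spin [0.45 0.18 5.23] -0.0 q7 -1.57 op 0.167
```

```bash

python3 -m creep '[{"grip":-1,"tx":0,"ty":0,"tz":0,"spin":0},{"grip":-1,"tx":0,"ty":0,"tz":0,"spin":0},{"grip":-1,"tx":0,"ty":0,"tz":-2,"spin":0},{"grip":-1,"tx":0,"ty":0,"tz":-2,"spin":0}]' 30
python3 -m creep '[{"grip":-1,"tx":0.69,"ty":3.44,"tz":0,"spin":0},{"grip":-1,"tx":0.69,"ty":3.44,"tz":0,"spin":0},{"grip":-1,"tx":0.69,"ty":3.44,"tz":0,"spin":0},{"grip":-1,"tx":0.69,"ty":3.44,"tz":0,"spin":0},{"grip":-1,"tx":0.69,"ty":3.44,"tz":0,"spin":0},{"grip":-1,"tx":0.69,"ty":3.44,"tz":0,"spin":0},{"grip":-1,"tx":0.69,"ty":3.44,"tz":0,"spin":0},{"grip":-1,"tx":0.69,"ty":3.44,"tz":0,"spin":0}]'
python3 -m creep '[{"grip":-1,"tx":0,"ty":0,"tz":0,"spin":0},{"grip":-1,"tx":0,"ty":0,"tz":0,"spin":0}]'
python3 - <<'E'
from h import *
pad();go(.6405,-.008,.232,-90);skil((.533,-.007),'s4')
for n in('scene','side'):
    p,d,E,k=grab(n);o=ortho(p,E,k,.066,.45,.62,-.1,.09,.001);cv2.imwrite(f'pics/pan_{n}.png',cv2.resize(o,None,fx=2,fy=2)[:,:,::-1])
a=cv2.imread('pics/pan_scene.png');b=cv2.imread('pics/pan_side.png');cv2.imwrite('pics/pan.png',np.hstack([a,b]))
E
```

```text
clock: 43.68
tool_pos: [0.5856, 0.2668, 0.2932]
eef_rot: [1.0, -0.0, -0.002, 0.001]
contact_force: [0.6, 0.5, -0.6]
opening: 0.165
finger_force: 30.0
clock: 44.35
tool_pos: [0.6418, -0.0099, 0.2941]
eef_rot: [1.0, -0.0, -0.0, -0.0]
contact_force: [0.5, -0.9, -0.4]
opening: 0.167
finger_force: 30.0
clock: 44.52
tool_pos: [0.6416, -0.0117, 0.2943]
eef_rot: [1.0, -0.003, 0.0, 0.001]
contact_force: [-0.2, 0.7, -0.7]
opening: 0.164
finger_force: 30.0
scene 211 low [ 0.584 -0.016  0.129] high [ 0.634 -0.015  0.281] near x- [ 0.581 -0.016  0.131] x+ [ 0.637 -0.017  0.278]
side 165 low [0.585 0.003 0.132] high [ 0.639 -0.003  0.283] near x- [0.583 0.003 0.131] x+ [ 0.642 -0.003  0.285]
t 44.6167 pos [ 0.6417 -0.0072  0.2939] yaw -90.0 tx ty tz spin [-0.12  0.09  6.19] 0.0 q7 -1.19 op 0.164
scene 153 skillet [ 0.5337 -0.0076] rms 0.0027
side 250 skillet [ 0.5335 -0.006 ] rms 0.0025
```

View pics/pan.png

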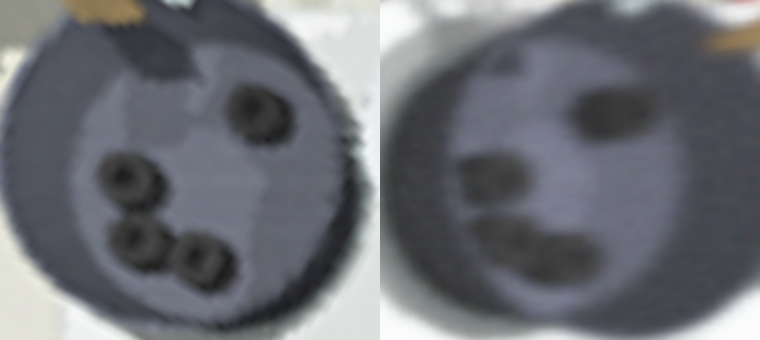

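Pan view (left half: scene): rings at (260,113), (133,180), (140,240), (203,262); the near-handle centre is free. I'll lower the tip there.

```bash

python3 -m creep '[{"grip":-1,"tx":-1.55,"ty":-0.3,"tz":0,"spin":0},{"grip":-1,"tx":0,"ty":0,"tz":0,"spin":0},{"grip":-1,"tx":0,"ty":0,"tz":2,"spin":0},{"grip":-1,"tx":0,"ty":0,"tz":2,"spin":0},{"grip":-1,"tx":0,"ty":0,"tz":1.5,"spin":0},{"grip":-1,"tx":0,"ty":0,"tz":0.4,"spin":0},{"grip":-1,"tx":0,"ty":0,"tz":0,"spin":0},{"grip":-1,"tx":0,"ty":0,"tz":0,"spin":0}]' 30
python3 -m creep '[{"grip":-1,"tx":0,"ty":0,"tz":0.2,"spin":0},{"grip":-1,"tx":0,"ty":0,"tz":0,"spin":0}]'
python3 -m creep '[{"grip":-1,"tx":0,"ty":0,"tz":0.2,"spin":0},{"grip":-1,"tx":0,"ty":0,"tz":0,"spin":0}]'
python3 - <<'E'
from h import *
pad();go(.626,-.0045,.230,-90)
E
```

```text
clock: 45.48
tool_pos: [0.6269, -0.0052, 0.2359]
eef_rot: [1.0, 0.0, 0.0, 0.0]
contact_force: [-0.4, -0.3, -0.7]
opening: 0.165
finger_force: 30.0
clock: 45.65
tool_pos: [0.6269, -0.0054, 0.2342]
eef_rot: [1.0, 0.0, 0.001, 0.0]
contact_force: [-0.0, -0.2, -0.7]
opening: 0.164
finger_force: 30.0
clock: 45.82
tool_pos: [0.6264, -0.0052, 0.2315]
eef_rot: [1.0, -0.0, 0.0, -0.0]
contact_force: [-0.5, -0.7, -1.1]
opening: 0.166
finger_force: 30.0
scene 200 low [ 0.573 -0.004  0.065] high [ 0.619 -0.01   0.213] near x- [ 0.566 -0.008  0.068] x+ [ 0.622 -0.009  0.212]
side 185 low [ 0.574 -0.009  0.064] high [0.623 0.001 0.22 ] near x- [ 0.567 -0.002  0.067] x+ [0.627 0.001 0.221]
t 45.9167 pos [ 0.6263 -0.0053  0.2315] yaw -90.0 tx ty tz spin [-0.03 -0.08  0.15] -0.0 q7 -1.14 op 0.164
```

```bash

python3 -m creep '[{"grip":-1,"tx":-0.11,"ty":-0.7,"tz":0.2,"spin":0},{"grip":-1,"tx":-0.31,"ty":-0.65,"tz":0,"spin":0},{"grip":-1,"tx":-0.49,"ty":-0.56,"tz":0,"spin":0},{"grip":-1,"tx":-0.64,"ty":-0.43,"tz":0,"spin":0},{"grip":-1,"tx":-0.75,"ty":-0.27,"tz":0,"spin":0},{"grip":-1,"tx":-0.8,"ty":-0.09,"tz":0,"spin":0}]'
python3 -m creep '[{"grip":-1,"tx":-0.8,"ty":0.09,"tz":0,"spin":0},{"grip":-1,"tx":-0.75,"ty":0.27,"tz":0,"spin":0},{"grip":-1,"tx":-0.64,"ty":0.43,"tz":0,"spin":0},{"grip":-1,"tx":-0.49,"ty":0.56,"tz":0,"spin":0},{"grip":-1,"tx":-0.31,"ty":0.65,"tz":0,"spin":0},{"grip":-1,"tx":-0.11,"ty":0.7,"tz":0,"spin":0}]'
python3 - <<'E'
from h import *
pad();go(.564,-.005,.2295,-90);skil((.533,-.007))
E
```

```text
clock: 46.42
tool_pos: [0.5947, 0.0227, 0.2294]
eef_rot: [1.0, 0.001, 0.0, -0.0]
contact_force: [1.6, 0.9, -0.5]
opening: 0.168
finger_force: 30.0
clock: 46.92
tool_pos: [0.5666, -0.0051, 0.232]
eef_rot: [1.0, -0.0, 0.004, -0.001]
contact_force: [3.5, 3.0, 9.9]
opening: 0.168
finger_force: 31.6
scene 158 low [0.53  0.011 0.065] high [ 0.561 -0.005  0.209] near x- [0.527 0.016 0.066] x+ [ 0.563 -0.007  0.21 ]
side 177 low [0.536 0.011 0.065] high [0.566 0.002 0.218] near x- [0.528 0.027 0.069] x+ [0.569 0.001 0.218]
t 47.0167 pos [ 0.5665 -0.0062  0.232 ] yaw -90.2 tx ty tz spin [-0.25 -0.12  0.25] -0.2 q7 -1.09 op 0.173
scene 157 skillet [ 0.5333 -0.0075] rms 0.0031
side 255 skillet [ 0.5334 -0.006 ] rms 0.0027
```

```bash

python3 - <<'E'
from h import *
P=[]
for n in('scene','side'):
    p,d,E,k=grab(n);c=E@np.array([.545,0,.1,1]);u=int(c[0]/c[2]*k[0]+k[2]);v=int(c[1]/c[2]*k[1]+k[3])
    P.append(cv2.resize(p[v-65:v+45,u-50:u+50],(400,440),interpolation=2))
cv2.imwrite('pics/st1.png',np.hstack(P)[:,:,::-1])
E
```

```text
(no output)
```

View pics/st1.png

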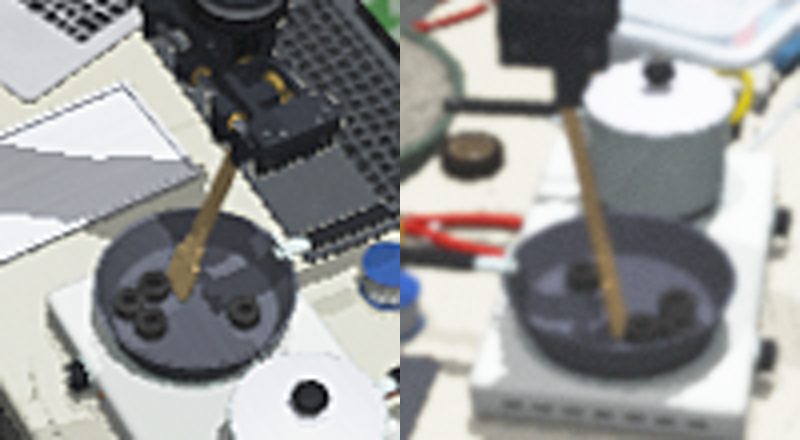

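The picture shows three rings wedged at the front-left of the paddle tip (left half: tip at (182,292), rings at (128,300), (153,283), (150,322)), and the paddle swung in the grip. I'll back off, grip tighter and re-measure.

```bash

python3 -m creep '[{"grip":-1,"tx":0.5,"ty":0.3,"tz":-0.2,"spin":0},{"grip":-1,"tx":0.5,"ty":0.3,"tz":0,"spin":0},{"grip":-1,"tx":0.4,"ty":0,"tz":0,"spin":0},{"grip":-1,"tx":0,"ty":0,"tz":0,"spin":0},{"grip":-1,"tx":0,"ty":0,"tz":0,"spin":0},{"grip":-1,"tx":0,"ty":0,"tz":0,"spin":0}]' 50
cat >> h.py <<'E'
def pan(name=None):
    P=[]
    for n in('scene','side'):
        p,d,E,k=grab(n);o=ortho(p,E,k,.066,.44,.63,-.105,.095,.001);P.append(cv2.resize(o,None,fx=2,fy=2))
        m=((cv2.GaussianBlur(o,(3,3),0).max(2)<58)).astype('u1')
        yy,xx=np.indices(m.shape);m[np.hypot(.63-yy*.001-.533,.095-xx*.001+.007)>.068]=0
        m=cv2.morphologyEx(m,cv2.MORPH_OPEN,np.ones((7,7),'u1'))
        print(n,'dark',[((.63-.533-(b)*.001).round(3),(.095+.007-a*.001).round(3)) for (a,b),sz,_ in [cv2.minAreaRect(c) for c in cv2.findContours(m,0,2)[0] if cv2.contourArea(c)>150]])
    if name: cv2.imwrite(f'pics/{name}.png',np.hstack(P)[:,:,::-1])
E
python3 - <<'E'
from h import *
pad();go(.566,-.009,.232,-90);pan('pan2')
E
```

```text
clock: 47.72
tool_pos: [0.5781, -0.0117, 0.2312]
eef_rot: [1.0, -0.0, -0.0, 0.0]
contact_force: [1.0, -0.5, -0.3]
opening: 0.162
finger_force: 49.5
scene 179 low [ 0.539 -0.007  0.063] high [ 0.572 -0.015  0.21 ] near x- [ 0.531 -0.009  0.067] x+ [ 0.577 -0.008  0.176]
side 162 low [ 0.542 -0.007  0.066] high [ 0.578 -0.005  0.218] near x- [0.533 0.009 0.069] x+ [ 0.581 -0.007  0.219]
t 47.8167 pos [ 0.578  -0.0114  0.2312] yaw -90.0 tx ty tz spin [-1.2  -0.24 -0.08] -0.0 q7 -1.1 op 0.161Traceback (most recent call last):
  File "<stdin>", line 2, in <module>
  File "h.py", line 69, in pan
    print(n,'dark',[((.63-.533-(b)*.001).round(3),(.095+.007-a*.001).round(3)) for (a,b),sz,_ in [cv2.minAreaRect(c) for c in cv2.findContours(m,0,2)[0] if cv2.contourArea(c)>150]])
                     ^^^^^^^^^^^^^^^^^^^^^^^^^
AttributeError: 'float' object has no attribute 'round'
```

```bash
sed -i 's/((.63-.533-(b)\*.001).round(3),(.095+.007-a\*.001).round(3))/(round(.63-.533-b*.001,3),round(.095+.007-a*.001,3))/' h.py
python3 - <<'E'
from h import *
pan('pan2')
E
```

```text
scene dark [(-0.021, 0.02), (0.028, -0.031)]
side dark [(-0.028, 0.036), (0.03, -0.017)]
```

View pics/pan2.png

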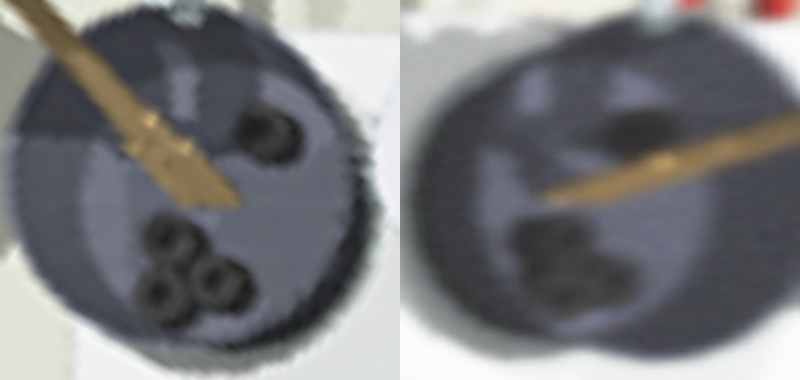

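```bash

python3 -m creep '[{"grip":-1,"tx":0.66,"ty":-0.26,"tz":-0.3,"spin":0},{"grip":-1,"tx":0.66,"ty":-0.26,"tz":0,"spin":0},{"grip":-1,"tx":0.66,"ty":-0.26,"tz":0,"spin":0},{"grip":-1,"tx":0.66,"ty":-0.26,"tz":0,"spin":0},{"grip":-1,"tx":0.66,"ty":-0.26,"tz":0,"spin":0},{"grip":-1,"tx":0,"ty":0,"tz":0,"spin":0}]' 50
python3 -m creep '[{"grip":-1,"tx":-0.65,"ty":0.4,"tz":0,"spin":0},{"grip":-1,"tx":-0.65,"ty":0.4,"tz":0,"spin":0},{"grip":-1,"tx":-0.65,"ty":0.4,"tz":0,"spin":0},{"grip":-1,"tx":-0.65,"ty":0.4,"tz":0,"spin":0},{"grip":-1,"tx":-0.1,"ty":0.6,"tz":0,"spin":0},{"grip":-1,"tx":-0.1,"ty":0.6,"tz":0,"spin":0},{"grip":-1,"tx":-0.1,"ty":0.6,"tz":0,"spin":0},{"grip":-1,"tx":-0.1,"ty":0.6,"tz":0,"spin":0}]' 50
python3 -c "
from h import *
pad();go(.5795,-.037,.234,-90)"
python3 -m creep '[{"grip":-1,"tx":-0.6,"ty":0.12,"tz":0,"spin":0},{"grip":-1,"tx":-0.6,"ty":0.12,"tz":0,"spin":0},{"grip":-1,"tx":-0.6,"ty":0.12,"tz":0,"spin":0},{"grip":-1,"tx":-0.6,"ty":0.12,"tz":0,"spin":0},{"grip":-1,"tx":-0.6,"ty":0.12,"tz":0,"spin":0},{"grip":-1,"tx":0,"ty":0,"tz":0,"spin":0}]' 50
python3 - <<'E'
from h import *
pad();go(.5495,-.043,.234,-90);pan('pan3');skil((.533,-.007))
E
```

```text
clock: 48.47
tool_pos: [0.613, 0.0029, 0.234]
eef_rot: [1.0, 0.001, 0.001, -0.0]
contact_force: [0.2, -0.3, -0.0]
opening: 0.159
finger_force: 49.9
clock: 49.13
tool_pos: [0.5814, -0.0391, 0.2345]
eef_rot: [1.0, -0.0, 0.0, 0.0]
contact_force: [-1.0, 0.6, -0.6]
opening: 0.161
finger_force: 49.9
scene 192 low [ 0.544 -0.032  0.065] high [ 0.574 -0.043  0.215] near x- [ 0.533 -0.035  0.066] x+ [ 0.583 -0.03   0.182]
side 167 low [ 0.79  -0.07   0.002] high [ 0.78  -0.068  0.036] near x- [ 0.739 -0.065  0.035] x+ [ 0.809 -0.064  0.014]
t 49.2333 pos [ 0.5812 -0.0401  0.2346] yaw -90.1 tx ty tz spin [-0.17 -0.31  0.06] -0.1 q7 -1.06 op 0.157
clock: 49.73
tool_pos: [0.5497, -0.0445, 0.2344]
eef_rot: [1.0, -0.001, -0.001, -0.0]
contact_force: [-0.7, 0.4, -0.3]
opening: 0.159
finger_force: 49.9
scene 197 low [ 0.508 -0.039  0.065] high [ 0.543 -0.048  0.213] near x- [ 0.501 -0.039  0.068] x+ [ 0.548 -0.039  0.175]
side 154 low [ 0.514 -0.047  0.066] high [ 0.548 -0.037  0.216] near x- [ 0.504 -0.026  0.072] x+ [ 0.55  -0.037  0.222]
t 49.8333 pos [ 0.5512 -0.0442  0.2345] yaw -90.0 tx ty tz spin [-0.17 -0.12  0.05] -0.0 q7 -1.03 op 0.163
scene dark [(-0.05, -0.014), (-0.037, 0.001), (0.029, -0.037)]
side dark []
scene 151 skillet [ 0.5332 -0.0082] rms 0.0027
side 236 skillet [ 0.5336 -0.0062] rms 0.0024
```

```bash

python3 -m creep '[{"grip":-1,"tx":0,"ty":-0.6,"tz":0,"spin":0},{"grip":-1,"tx":0,"ty":-0.6,"tz":0,"spin":0},{"grip":-1,"tx":0,"ty":-0.6,"tz":0,"spin":0},{"grip":-1,"tx":0,"ty":-0.6,"tz":0,"spin":0},{"grip":-1,"tx":0,"ty":-0.6,"tz":0,"spin":0}]' 50
python3 -m creep '[{"grip":-1,"tx":0.1,"ty":-0.6,"tz":0,"spin":0},{"grip":-1,"tx":0.3,"ty":-0.6,"tz":0,"spin":0},{"grip":-1,"tx":0.5,"ty":-0.6,"tz":0,"spin":0}]' 50
python3 - <<'E'
from h import *
pad();go(.56,.004,.234,-90);pan('pan4');skil((.533,-.007))
E
```

```text
clock: 50.45
tool_pos: [0.5515, -0.0134, 0.2343]
eef_rot: [1.0, 0.0, 0.0, 0.0]
contact_force: [0.5, -0.2, -0.7]
opening: 0.16
finger_force: 49.5
clock: 50.7
tool_pos: [0.5602, 0.0046, 0.2343]
eef_rot: [1.0, 0.0, -0.0, -0.0]
contact_force: [-0.0, -0.2, -0.9]
opening: 0.159
finger_force: 49.9
scene 179 low [0.516 0.01  0.066] high [ 0.553 -0.     0.214] near x- [0.511 0.011 0.068] x+ [0.561 0.009 0.187]
side 167 low [0.517 0.024 0.073] high [0.559 0.013 0.22 ] near x- [0.516 0.022 0.07 ] x+ [0.561 0.013 0.222]
t 50.8 pos [0.5613 0.0055 0.2341] yaw -89.9 tx ty tz spin [-0.14  0.15  0.01] 0.1 q7 -1.11 op 0.158
scene dark [(-0.047, -0.004), (-0.013, 0.053)]
side dark []
scene 152 skillet [ 0.5331 -0.0074] rms 0.0026
side 246 skillet [ 0.5334 -0.0059] rms 0.0025
```

```bash

python3 -m creep '[{"grip":-1,"tx":0.6,"ty":-0.45,"tz":0,"spin":0},{"grip":-1,"tx":0.6,"ty":-0.45,"tz":0,"spin":0},{"grip":-1,"tx":0.6,"ty":-0.45,"tz":0,"spin":0},{"grip":-1,"tx":0.6,"ty":0,"tz":0,"spin":0},{"grip":-1,"tx":0.6,"ty":0.1,"tz":0,"spin":0},{"grip":-1,"tx":0.6,"ty":0.1,"tz":0,"spin":0}]' 50
python3 -m creep '[{"grip":-1,"tx":0.45,"ty":0.47,"tz":0,"spin":0},{"grip":-1,"tx":0.45,"ty":0.47,"tz":0,"spin":0},{"grip":-1,"tx":0.45,"ty":0.47,"tz":0,"spin":0},{"grip":-1,"tx":0,"ty":0,"tz":0,"spin":0}]' 50
python3 - <<'E'
from h import *
pad();go(.61,.003,.234,-90);pan('pan5');skil((.533,-.007))
E
```

```text
clock: 51.5
tool_pos: [0.5971, 0.0156, 0.2342]
eef_rot: [1.0, 0.0, 0.0, -0.0]
contact_force: [-0.5, -0.0, -0.4]
opening: 0.16
finger_force: 50.0
clock: 51.83
tool_pos: [0.6106, -0.001, 0.2345]
eef_rot: [1.0, -0.001, 0.001, 0.001]
contact_force: [0.3, -0.4, -0.1]
opening: 0.161
finger_force: 50.0
scene 181 low [0.571 0.004 0.063] high [ 0.604 -0.005  0.214] near x- [ 0.562 -0.004  0.067] x+ [0.608 0.003 0.185]
side 169 low [0.571 0.001 0.065] high [0.609 0.006 0.223] near x- [0.563 0.012 0.069] x+ [0.612 0.006 0.223]
t 51.9333 pos [6.097e-01 5.000e-04 2.343e-01] yaw -90.1 tx ty tz spin [ 0.03 -0.25  0.03] -0.1 q7 -1.14 op 0.161
scene dark [(-0.047, -0.01), (-0.005, 0.05), (0.029, -0.034)]
side dark []
scene 165 skillet [ 0.5333 -0.0081] rms 0.0029
side 241 skillet [ 0.5336 -0.0059] rms 0.0024
```

```bash

python3 -m creep '[{"grip":-1,"tx":-0.7,"ty":0.57,"tz":0,"spin":0},{"grip":-1,"tx":-0.7,"ty":0.57,"tz":0,"spin":0},{"grip":-1,"tx":-0.7,"ty":0.57,"tz":0,"spin":0},{"grip":-1,"tx":-0.33,"ty":0.6,"tz":0,"spin":0},{"grip":-1,"tx":-0.33,"ty":0.6,"tz":0,"spin":0},{"grip":-1,"tx":-0.33,"ty":0.6,"tz":0,"spin":0}]' 50
python3 -m creep '[{"grip":-1,"tx":-0.6,"ty":0.12,"tz":0,"spin":0},{"grip":-1,"tx":-0.6,"ty":0.12,"tz":0,"spin":0},{"grip":-1,"tx":-0.6,"ty":0.12,"tz":0,"spin":0},{"grip":-1,"tx":-0.6,"ty":0.12,"tz":0,"spin":0},{"grip":-1,"tx":-0.6,"ty":0.12,"tz":0,"spin":0},{"grip":-1,"tx":0,"ty":0,"tz":0,"spin":0}]' 50
python3 -m creep '[{"grip":-1,"tx":0,"ty":-0.6,"tz":0,"spin":0},{"grip":-1,"tx":0,"ty":-0.6,"tz":0,"spin":0},{"grip":-1,"tx":0,"ty":-0.6,"tz":0,"spin":0},{"grip":-1,"tx":0,"ty":-0.6,"tz":0,"spin":0},{"grip":-1,"tx":0,"ty":-0.6,"tz":0,"spin":0},{"grip":-1,"tx":0.1,"ty":-0.6,"tz":0,"spin":0},{"grip":-1,"tx":0.3,"ty":-0.6,"tz":0,"spin":0},{"grip":-1,"tx":0.5,"ty":-0.6,"tz":0,"spin":0}]' 50
python3 -m creep '[{"grip":-1,"tx":0.6,"ty":-0.45,"tz":0,"spin":0},{"grip":-1,"tx":0.6,"ty":-0.45,"tz":0,"spin":0},{"grip":-1,"tx":0.6,"ty":-0.4,"tz":0,"spin":0},{"grip":-1,"tx":0.6,"ty":0,"tz":0,"spin":0},{"grip":-1,"tx":0.6,"ty":0.1,"tz":0,"spin":0},{"grip":-1,"tx":0.6,"ty":0.1,"tz":0,"spin":0}]' 50
python3 -m creep '[{"grip":-1,"tx":0.45,"ty":0.47,"tz":0,"spin":0},{"grip":-1,"tx":0.45,"ty":0.47,"tz":0,"spin":0},{"grip":-1,"tx":0.45,"ty":0.47,"tz":0,"spin":0},{"grip":-1,"tx":0,"ty":0,"tz":0,"spin":0},{"grip":-1,"tx":0,"ty":0,"tz":0,"spin":0}]' 50
python3 - <<'E'
from h import *
pad();go(.586,.267,.3,-90);pan('pan6');skil((.533,-.007))
E
```

```text
clock: 52.63
tool_pos: [0.5785, -0.0349, 0.2346]
eef_rot: [1.0, -0.0, 0.0, -0.0]
contact_force: [0.4, -1.1, 0.0]
opening: 0.165
finger_force: 50.0
clock: 53.13
tool_pos: [0.5475, -0.0401, 0.2344]
eef_rot: [1.0, -0.0, -0.001, -0.0]
contact_force: [-0.4, 0.7, -0.4]
opening: 0.161
finger_force: 50.0
clock: 53.8
tool_pos: [0.5579, 0.0088, 0.2344]
eef_rot: [1.0, 0.0, -0.0, -0.0]
contact_force: [0.3, -0.2, 0.0]
opening: 0.158
finger_force: 50.0
clock: 54.3
tool_pos: [0.5947, 0.018, 0.2344]
eef_rot: [1.0, -0.0, 0.0, 0.0]
contact_force: [0.2, -3.1, -0.2]
opening: 0.159
finger_force: 50.0
clock: 54.72
tool_pos: [0.6075, 0.0046, 0.2343]
eef_rot: [1.0, -0.001, -0.0, -0.0]
contact_force: [-0.5, -0.4, 0.0]
opening: 0.164
finger_force: 50.0
scene 188 low [0.564 0.007 0.066] high [ 0.6   -0.001  0.218] near x- [0.557 0.002 0.067] x+ [0.604 0.012 0.157]
side 167 low [0.566 0.004 0.065] high [0.605 0.011 0.223] near x- [0.559 0.014 0.07 ] x+ [0.608 0.012 0.224]
t 54.8167 pos [0.6072 0.0053 0.2343] yaw -90.0 tx ty tz spin [ -2.12 -26.18  -6.55] -0.0 q7 -1.14 op 0.161
scene dark [(-0.05, -0.01), (0.012, 0.05), (0.029, -0.034)]
side dark []
scene 157 skillet [ 0.5331 -0.008 ] rms 0.0027
side 240 skillet [ 0.5336 -0.0059] rms 0.0026
```

```bash

python3 -m creep '[{"grip":-1,"tx":0.4,"ty":0,"tz":0,"spin":0},{"grip":-1,"tx":0,"ty":0,"tz":0,"spin":0},{"grip":-1,"tx":0,"ty":0,"tz":-1.5,"spin":0},{"grip":-1,"tx":0,"ty":0,"tz":-2.5,"spin":0},{"grip":-1,"tx":0,"ty":0,"tz":-2.5,"spin":0},{"grip":-1,"tx":0,"ty":0,"tz":0,"spin":0}]' 50
python3 -m creep '[{"grip":-1,"tx":-1.68,"ty":-3.07,"tz":0,"spin":0},{"grip":-1,"tx":-1.68,"ty":-3.07,"tz":0,"spin":0},{"grip":-1,"tx":-1.68,"ty":-3.07,"tz":0,"spin":0},{"grip":-1,"tx":-1.68,"ty":-3.07,"tz":0,"spin":0},{"grip":-1,"tx":-1.68,"ty":-3.07,"tz":0,"spin":0},{"grip":-1,"tx":-1.68,"ty":-3.07,"tz":0,"spin":0},{"grip":-1,"tx":-1.68,"ty":-3.07,"tz":0,"spin":0},{"grip":-1,"tx":-1.68,"ty":-3.07,"tz":0,"spin":0}]'
python3 -m creep '[{"grip":-1,"tx":0,"ty":0,"tz":2.5,"spin":0},{"grip":-1,"tx":0,"ty":0,"tz":2.5,"spin":0},{"grip":-1,"tx":0,"ty":0,"tz":2.5,"spin":0},{"grip":-1,"tx":0,"ty":0,"tz":2.5,"spin":0},{"grip":-1,"tx":0,"ty":0,"tz":0,"spin":0}]'
python3 - <<'E'
from h import *
pad();go(.477,.25,.18,-90);pan('pan7')
E
```

```text
clock: 55.52
tool_pos: [0.6141, 0.0038, 0.3041]
eef_rot: [1.0, -0.0, 0.004, 0.0]
contact_force: [0.4, 0.4, -0.3]
opening: 0.158
finger_force: 50.0
clock: 56.18
tool_pos: [0.4758, 0.252, 0.299]
eef_rot: [1.0, -0.0, -0.0, -0.0]
contact_force: [-0.1, -0.3, 0.1]
opening: 0.157
finger_force: 50.0
clock: 56.6
tool_pos: [0.4738, 0.2501, 0.1952]
eef_rot: [1.0, 0.0, -0.004, 0.002]
contact_force: [-0.9, 0.5, -0.7]
opening: 0.159
finger_force: 50.0
scene 121 low [0.426 0.248 0.031] high [0.467 0.244 0.17 ] near x- [0.425 0.251 0.032] x+ [0.469 0.245 0.173]
side 161 low [0.431 0.266 0.045] high [0.474 0.256 0.183] near x- [0.429 0.264 0.041] x+ [0.477 0.256 0.184]
t 56.7 pos [0.4768 0.2502 0.1991] yaw -90.0 tx ty tz spin [0.02 0.02 1.91] -0.0 q7 -1.5 op 0.159
scene dark []
side dark [(-0.017, -0.003)]
```

View pics/pan7.png

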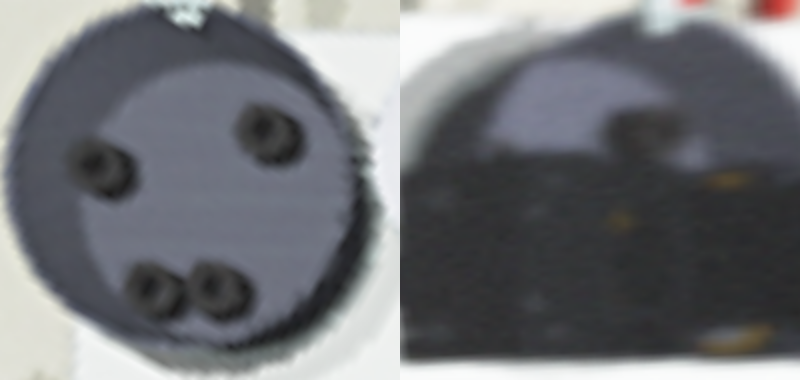

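Rings are still all in the skillet: (103,168), (270,133), (155,290), (220,290). The tip is just above the tray, so I'll set it down and lay the paddle over.

```bash

python3 -m creep '[{"grip":-1,"tx":0,"ty":0,"tz":0.9,"spin":0},{"grip":-1,"tx":0,"ty":0,"tz":0.8,"spin":0},{"grip":-1,"tx":0,"ty":0,"tz":0,"spin":0}]' 50
python3 -m creep '[{"grip":-1,"tx":0,"ty":0,"tz":0,"spin":0},{"grip":-1,"tx":0,"ty":0,"tz":0,"spin":0},{"grip":-1,"tx":1.52,"ty":0,"tz":0.52,"spin":0},{"grip":-1,"tx":1.52,"ty":0,"tz":0.52,"spin":0},{"grip":-1,"tx":1.4,"ty":0,"tz":0.78,"spin":0},{"grip":-1,"tx":1.4,"ty":0,"tz":0.78,"spin":0},{"grip":-1,"tx":0,"ty":0,"tz":0,"spin":0}]' 3
python3 - <<'E'
from h import *
pad();go(.535,.25,.1525,-90)
E
```

```text
clock: 57.05
tool_pos: [0.4763, 0.2506, 0.1814]
eef_rot: [1.0, 0.0, -0.001, 0.0]
contact_force: [0.2, 0.8, -0.6]
opening: 0.162
finger_force: 50.0
clock: 57.63
tool_pos: [0.5386, 0.2501, 0.1561]
eef_rot: [1.0, -0.001, 0.002, 0.0]
contact_force: [2.3, 0.8, 3.4]
opening: 0.169
finger_force: 3.0
scene 158 low [0.447 0.251 0.013] high [0.525 0.246 0.141] near x- [0.441 0.244 0.013] x+ [0.53  0.247 0.144]
side 236 low [0.445 0.259 0.017] high [0.524 0.255 0.141] near x- [0.443 0.261 0.015] x+ [0.529 0.256 0.143]
t 57.7333 pos [0.5369 0.2503 0.1571] yaw -90.0 tx ty tz spin [-0.19  0.03  0.46] -0.0 q7 -1.46 op 0.165
```

```bash

python3 -m creep '[{"grip":-1,"tx":1.15,"ty":0,"tz":1.1,"spin":0},{"grip":-1,"tx":1.15,"ty":0,"tz":1.1,"spin":0},{"grip":-1,"tx":1,"ty":0,"tz":1.2,"spin":0},{"grip":-1,"tx":0.95,"ty":0,"tz":1.25,"spin":0},{"grip":-1,"tx":0.8,"ty":0,"tz":1.35,"spin":0},{"grip":-1,"tx":0.75,"ty":0,"tz":1.4,"spin":0}]' 3
python3 -m creep '[{"grip":-1,"tx":0.5,"ty":0,"tz":1.5,"spin":0},{"grip":-1,"tx":0.5,"ty":0,"tz":1.5,"spin":0},{"grip":-1,"tx":0.3,"ty":0,"tz":1.55,"spin":0},{"grip":-1,"tx":0,"ty":0,"tz":0,"spin":0}]' 3
python3 - <<'E'
from h import *
pad();go(.612,.25,.006,-90)
E
```

```text
clock: 58.23
tool_pos: [0.593, 0.2509, 0.0825]
eef_rot: [1.0, 0.0, -0.0, -0.0]
contact_force: [0.8, -0.8, 0.3]
opening: 0.169
finger_force: 3.0
clock: 58.57
tool_pos: [0.6042, 0.2502, 0.0334]
eef_rot: [1.0, -0.0, -0.003, 0.001]
contact_force: [-1.0, 0.3, -1.0]
opening: 0.178
finger_force: 3.0
scene 194 low [0.446 0.248 0.007] high [0.577 0.245 0.038] near x- [0.431 0.247 0.009] x+ [0.596 0.247 0.037]
side 355 low [0.442 0.258 0.009] high [0.574 0.253 0.037] near x- [0.432 0.254 0.009] x+ [0.585 0.253 0.037]
t 58.6667 pos [0.6055 0.2504 0.0361] yaw -90.0 tx ty tz spin [0.66 0.03 3.01] -0.0 q7 -1.4 op 0.169
```

Almost flat, tip at x≈0.43. I'll finish lowering, open, then retreat.

```bash

python3 -m creep '[{"grip":-1,"tx":0.3,"ty":0,"tz":1.2,"spin":0},{"grip":-1,"tx":0.2,"ty":0,"tz":1.1,"spin":0},{"grip":-1,"tx":0,"ty":0,"tz":0.7,"spin":0},{"grip":-1,"tx":0,"ty":0,"tz":0,"spin":0},{"grip":-0.4,"tx":0,"ty":0,"tz":0,"spin":0},{"grip":-0.4,"tx":0,"ty":0,"tz":0,"spin":0},{"grip":-0.4,"tx":0,"ty":0,"tz":0,"spin":0},{"grip":-0.4,"tx":0,"ty":0,"tz":-0.5,"spin":0}]' 3
python3 -m creep '[{"grip":-0.4,"tx":0,"ty":0,"tz":-2,"spin":0},{"grip":-0.4,"tx":0,"ty":0,"tz":-3,"spin":0},{"grip":-0.4,"tx":0,"ty":0,"tz":-3,"spin":0},{"grip":-0.4,"tx":-2,"ty":0,"tz":-3,"spin":0},{"grip":-0.4,"tx":-3,"ty":-3,"tz":-3,"spin":0},{"grip":-0.4,"tx":-3,"ty":-3,"tz":-2,"spin":0},{"grip":-0.4,"tx":-3,"ty":-3,"tz":0,"spin":0},{"grip":-0.4,"tx":-3,"ty":-3,"tz":0,"spin":0}]'
python3 -m creep '[{"grip":0,"tx":-2,"ty":-3,"tz":0,"spin":0},{"grip":0,"tx":-2,"ty":-3,"tz":0,"spin":0},{"grip":0,"tx":0,"ty":-3,"tz":0,"spin":0},{"grip":0,"tx":0,"ty":-3,"tz":0,"spin":0},{"grip":0,"tx":0,"ty":0,"tz":0,"spin":0}]'
python3 - <<'E'
from h import *
p,d,E,k=grab('side');W=cloud(d,E,k)
cv2.imwrite('pics/fin.png',cv2.resize(p[120:330,180:350],None,fx=2.8,fy=2.8,interpolation=2)[:,:,::-1])
for n in('scene','side'):
    p,d,E,k=grab(n);o=ortho(p,E,k,.012);h=cv2.cvtColor(o,cv2.COLOR_RGB2HSV);W=cloud(d,E,k)
    m=((h[...,1]>70)&(h[...,0]<30)&(h[...,2]>120)).astype('u1');m[:,:98]=0;m[:,180:]=0;m[:165]=0;m[335:]=0
    cs=cv2.findContours(m,0,2)[0]
    if cs:
        c=max(cs,key=cv2.contourArea);(a,b),sz,an=cv2.minAreaRect(c);print(n,'paddle c',round(.9-b*.0015,3),round(.45-a*.0015,3),(np.array(sz)*1.5).round(1),an)
pans();skil((.533,-.007));go(.4,.3,.2);print(r.get_state()['contact_force'])
E
```

```text
clock: 59.33
tool_pos: [0.6108, 0.2505, 0.0115]
eef_rot: [1.0, -0.0, -0.001, 0.0]
contact_force: [-0.3, 0.1, -0.3]
opening: 0.303
finger_force: 0.0
clock: 60.0
tool_pos: [0.4817, 0.3613, 0.1661]
eef_rot: [1.0, -0.001, 0.002, -0.001]
contact_force: [0.1, 1.2, -0.1]
opening: 0.298
finger_force: 0.0
clock: 60.42
tool_pos: [0.439, 0.4884, 0.1638]
eef_rot: [1.0, 0.005, -0.0, -0.003]
contact_force: [-0.7, 0.7, 0.0]
opening: 0.501
finger_force: 0.0
scene paddle c 0.531 0.245 [198.   28.5] 90.0
side paddle c 0.565 0.255 [126.1  13.5] 89.2838363647461
scene skillet 189 [ 0.533  -0.0077  0.0836]
 knob [ 0.5222 -0.1928  0.1586]
  sk dir -2.8 0.686 -0.017 xmax 0.7344823003900318
  wx dir 2.0 0.649 -0.188 xmax 0.7013887918545793
side skillet 151 [ 0.5323 -0.006   0.0838]
 knob None
  sk dir -1.9 0.693 -0.007 xmax 0.7350320154257864
  wx dir 2.4 0.666 -0.178 xmax 0.6944649302370604
  ring 0.465 0.198 [93. 78.]
scene 159 skillet [ 0.5335 -0.008 ] rms 0.0029
side 114 skillet [ 0.5308 -0.0064] rms 0.0021
t 60.7667 pos [0.4425 0.4785 0.1641] yaw -90.2 tx ty tz spin [-4.2  17.87 -3.58] 0 q7 -1.88 op 0.501
[1.14210514 0.42999027 0.60660987]
```

View pics/fin.png

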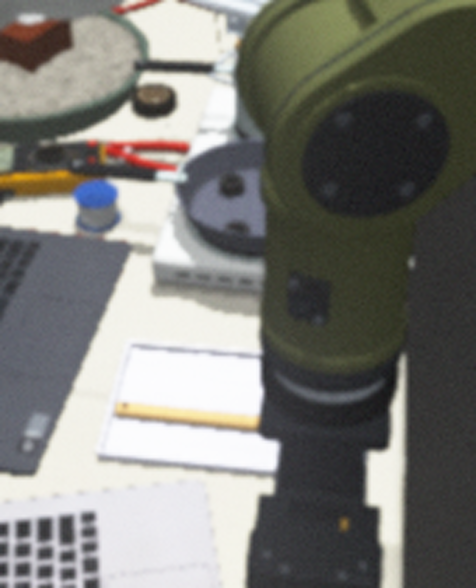

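```bash
python3 - <<'E'
from h import *
p,d,E,k=grab('scene');W=cloud(d,E,k);h=cv2.cvtColor(p,cv2.COLOR_RGB2HSV);X,Y,Z=np.moveaxis(W,-1,0)
q=(h[...,1]>75)&(h[...,0]<28)&(abs(Y-.25)<.03)&(X>.4)&(X<.65)&(Z<.1);t=W[q]
for a,b in((.42,.45),(.6,.64)):u=t[(t[:,0]>a)&(t[:,0]<b)];print(len(u),np.median(u[:,2]))
o=ortho(p,E,k,.066,.44,.63,-.105,.095,.001);m=(o.max(2)<60).astype('u1');yy,xx=np.indices(m.shape);m[np.hypot(.63-yy*.001-.533,.095-xx*.001+.007)>.07]=0
m=cv2.morphologyEx(m,cv2.MORPH_OPEN,np.ones((5,5),'u1'))
for c in cv2.findContours(m,0,2)[0]:
    if cv2.contourArea(c)>150:print(cv2.contourArea(c),cv2.minAreaRect(c)[:2])
print(workorder.finish_job())
E
```

```text
25 0.009790251249835688
23 0.010734897086698924
164.0 ((117.99998474121094, 151.5), (12.75810432434082, 23.574758529663086))
171.5 ((87.40000915527344, 150.70001220703125), (12.969194412231445, 23.255107879638672))
167.0 ((60.354671478271484, 89.02249908447266), (12.764705657958984, 22.882352828979492))
160.0 ((46.0, 81.5), (13.0, 14.0))
177.0 ((142.92941284179688, 73.58235168457031), (13.449689865112305, 24.1877498626709))
the job is handed in; nothing more can be done
None
```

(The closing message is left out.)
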